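Vent the flush tank and reverse the filter cartridges for a back-flush

TASK

Get the cartridge bank ready for back-flushing. First vent the flush tank: turn its pressure cap anticlockwise to the first stop without pressing it and wait there a second, then press it down, turn it past the stop until it is free, lift it off and lay it right way up in the white tray; no cartridge may be drawn while the cap is still on. Then draw every fitted cartridge, turn it end for end and put it back fully home in the same cradle, and slide the catch pan along the bench, without lifting it, until it stands squarely inside the taped corners under the drain spout, disturbing nothing else.

Things in the scene. Friction and masses are not known exactly. Their poses are not given: they have to be found in the camera images.
- cap_grip (a point): centre of the wing grip of the steel pressure cap: black wing 66 mm long (cap's x), 16 thick (y), 29 high, on a disc 84 mm wide whose top lies 14 mm below this point; the plug under it reaches 44 mm below this point; 0.16 kg; z up when right way up. Locked with the wing along the tank's x; found 0 to 14 degrees anticlockwise (from above) of that. How it opens: see neck and vent_plate
- neck (a point): centre of the neck's top face, 170 mm above the bench; cap_grip is 29.3 mm above it while the cap is locked, not pressed. From locked the cap turns anticlockwise: 32 degrees to the first stop; there press it down 6 to 7 mm (7.5 is the bottom), turn on, pressed until past 55 degrees, to about 78 (end stop at 85), where it is free and lifts straight up (clear after 24 mm)
- tank: stainless flush tank, 150 mm wide, fixed; shoulder 132 mm high; origin at the centre of its foot; x is the direction of the locked wing and of its gauge, which stands out to 111 mm. Black marks on the shoulder show where the wing's ends point when locked, at the first stop (32 degrees) and free (78 degrees)
- vent_plate (a joint): height (m, positive down) of the spring plate in the neck that pushes the cap up: 0 locked, 0.006 to 0.0075 with the cap pressed down, -0.003 with the cap free or off. The spring pushes with about 6 N at 0 and 11 N at 0.006; turning the cap takes about 0.3 N m. Above 0.0025 the cap counts as pressed (closing fingers can drag it down)
- tray: low white square tray for the cap, 130 mm square outside, rim 16 mm high, floor 4 or 5 mm thick; fixed; origin under its centre. The cap stands in it on its plug, cap_grip then about 49 mm above the bench
- bank: fixed cartridge bank: aluminium base 160 x 340 x 14 mm, four cradles 78 mm apart along its y, drain spout on its front (-x); origin under the centre of its base; x points away from the front. A cradle is a pair of grey blocks with U slots open upwards (18 mm wide, flared) for a cartridge's nipples; blocks 14 mm thick, 96 apart inside, tops about 66 mm above the bench. 2 to 4 cradles are filled
- pan_spot (a point): point on the bench under the drain spout's mouth (spout mouth 37 mm above the bench, its pipe up to 58 mm, coming from the bank's side); centre of the black taped corners that mark the catch pan's place (inside 116 mm along the bank's x by 166 mm along its y); axes as the bank's
- pan_center (a point): centre, half-way up, of the open steel catch pan, 100 mm (its x) by 150 mm (its y), 30 mm high, walls and floor 4 mm, about 0.35 kg, loose on the bench. In its place it lies square with the bank, the long side along the bank's y, 13 mm clear of the bank
- cart1_center (a point): centre of a level filter cartridge: white body 34 mm diameter, ribbed grey collar 44 mm diameter, 18 long at its -x end only, a nipple 12 mm thick, 18 long at each end; 124 mm long in all (88 without nipples), 0.12 kg; x points from the collar end to the plain end. Starts in the cradle of its number, collar end to the bank's front; None if that cradle is empty
- cart2_center (a point): centre of a level filter cartridge: white body 34 mm diameter, ribbed grey collar 44 mm diameter, 18 long at its -x end only, a nipple 12 mm thick, 18 long at each end; 124 mm long in all (88 without nipples), 0.12 kg; x points from the collar end to the plain end. Starts in the cradle of its number, collar end to the bank's front; None if that cradle is empty
- cart3_center (a point): centre of a level filter cartridge: white body 34 mm diameter, ribbed grey collar 44 mm diameter, 18 long at its -x end only, a nipple 12 mm thick, 18 long at each end; 124 mm long in all (88 without nipples), 0.12 kg; x points from the collar end to the plain end. Starts in the cradle of its number, collar end to the bank's front; None if that cradle is empty
- cart4_center (a point): centre of a level filter cartridge: white body 34 mm diameter, ribbed grey collar 44 mm diameter, 18 long at its -x end only, a nipple 12 mm thick, 18 long at each end; 124 mm long in all (88 without nipples), 0.12 kg; x points from the collar end to the plain end. Starts in the cradle of its number, collar end to the bank's front; None if that cradle is empty
- seat1 (a point): where the centre of cartridge 1 lies when it is fully home in its cradle: 48 mm above the bench, +117 mm along the bank's y; axes as the bank's
- seat2 (a point): where the centre of cartridge 2 lies when it is fully home in its cradle: 48 mm above the bench, +39 mm along the bank's y; axes as the bank's
- seat3 (a point): where the centre of cartridge 3 lies when it is fully home in its cradle: 48 mm above the bench, -39 mm along the bank's y; axes as the bank's
- seat4 (a point): where the centre of cartridge 4 lies when it is fully home in its cradle: 48 mm above the bench, -117 mm along the bank's y; axes as the bank's
- beaker: clear glass beaker, 72 mm wide, 90 high; bystander
- wrench: flat steel spanner, 170 mm long; bystander
- jar: small amber jar, 52 mm wide, 75 high; bystander
- wash_bottle: white wash bottle, 70 mm wide, 190 high; bystander
- reagent_bottle: amber bottle, 80 mm wide, 160 high; bystander
- stopper: black rubber stopper, 40 mm wide, 35 high; bystander
Mind the look-alikes: they are no part of the job. What is shaped like the part that bears cap_grip but orange, red or yellow is not meant.

How it is judged:
By the outcome, as a careful person would: the job done as asked, in the order asked, and still so for the second after the job is handed in, with the robot touching nothing.
Of cart1, cart2, cart3, cart4 only 2 to 4 are there at a start; the rules pass over those that are not, and their reading is None.
At some moment in a run one of pan may be knocked a few centimetres aside while the robot is not near it.
It also fails if it takes over 210 s, if anything falls off the work surface, if the arm or the gripper's body presses on something with over 40 N, if the wrist force passes 120 N, or if a joint passes its speed limit or range.

ROBOT

A 7-joint arm with a two-finger parallel gripper is mounted at the origin on the work surface. World frame = base frame: x ahead of the robot, y to its left, z up, the work surface at z = 0. Lengths are in mm, angles in rad, forces in N, time in s.
With the tool pointing down it reaches from about 400 to 875 mm from the base axis. Payload 4.4 kg.
Tool frame: the origin (TCP) lies at the very end of the fingers, on their centre line; the grasp point (between the pads) lies 19 mm behind it; z points along the fingers, y is the direction in which the jaws open and shut (so a half turn about z gives the same grasp; the last joint's range is limited). The gripper opens to 85 mm and grips with 20 to 120 N. Pads are 22 mm wide; open, the fingers measure 114 mm over their backs; the gripper's body (76 mm by 85 mm) begins 54 mm behind the grasp point. The pads swing forward as they close: fully open they stand 13 mm farther back than shut.
Start: joints at [1.251, 0.628, 0.038, 1.517, -0.027, 0.996, -0.02], TCP at [163.232, -629.184, 231.313] pointing down, gripper open.
Joint ranges: [-3.06, 3.06], [-0.37, 2.12], [-1.25, 1.32], [0.18, 2.47], [-1.1, 4.24], [0.23, 1.98], [-2.94, 2.94]. Speed limits (rad/s): [2.57, 2.57, 3.14, 3.14, 3.14, 3.14, 3.14].

INTERFACE

Orientations are given as a rotation vector (axis times angle).
In Python, from plant import bot gives the robot as it stands.
- The arm moves only by the tool carry_out, never from a script. Its argument "plan" is a list of rows, each a list of 3 entries, a list of its own where there are three numbers: the shift along the tool's x, y, z in m, then the turn, a rotation vector about the tool's x, y, z in degrees, then the opening, from 0 (shut) to 1 (fully open). In form: [[[x, y, z], [ax, ay, az], gripper], ...]. A call has 1 to 10 rows; each row shifts and turns the pose as measured when the row begins, along the tool's axes as they then stand; what a row does not reach is not made up. A row lasts 1/12 s, in which the tool goes at most 41.7 mm and 7.16 degrees, less where a joint would pass 70% of its speed; a pose out of reach is approached as far as the arm can. A call is refused whole if a number of a shift passes 0.0417 or a number of a turn 7.16, either way. A call with a gripper value outside its range is refused whole. The fingers move at their own pace and stop on an object; the grip force is fixed at half the most. Time passes only in rows, so rows that do not move let the fingers close. It gives the time, the measured TCP pose, the force and the opening at its end, in the units of the state.
- bot.get_obs(): the state, without advancing time (a new reading comes with each control period).
- bot.grab_frame(name): name is "scene" or "top" or "wrist"; returns a dict with "pixels" (420x560x3 uint8, red, green, blue), "fx", "fy", "cx", "cy" (pixels), "extrinsics" (4x4, takes a point from world to camera coordinates); the wrist camera has in their place "tool_from_camera" (4x4, takes a point from camera to tool coordinates, whose origin is the TCP and whose axes are the flange's). Camera axes: x right, y down, z forward; pixel columns grow to the right and rows downward; lengths in mm; the calibration is good to about 2 mm. The wrist camera is an equidistant fisheye: a pixel r from the principal point sees the ray r / f radians off the axis. A picture is of the moment at which its call begins: read the wrist's pose just before it. There is no depth.
- bot.hand_in(): hands the job in, once; it reports no verdict.
The state is a dict: "time_s": time; "q": joint angles; "joint_vel": joint speeds; "joint_efforts": joint torques, N m; "tcp_pos": TCP position; "ee_rot": TCP orientation; "force": force on the tool from outside, world axes, zero at the start; "torque": the same for the moment, N m; "grip_width": opening from 0.0 (shut) to 1.0 (fully open).
Only numpy, scipy, OpenCV 4.12 (cv2) and the standard library are available. Lean on these libraries where they do the work, as an engineer would, in place of code of your own. Each camera call takes 0.05 s, during which the arm holds its last target.

## Working session

There is one attempt and no reset: what is moved stays moved. The work goes in short steps, Python scripts to look and compute and a tool call to move; the robot and the scene stay as the last step left them, time stands still between calls to the robot, and variables do not carry over. Pictures are saved under pics/ and viewed, and the job is handed in when it is done.

Besides the shell and the picture viewer there is one more tool, called after "Request:" as name(argument=value, ...) on one line, values as JSON. carry_out: Moves the arm, as the interface text tells. Its arguments: {"type":"object","properties":{"plan":{"type":"array","items":{"type":"array"}}},"required":["plan"]}

```bash
ls; mkdir -p pics; cat > h.py <<'E'
import numpy as np, cv2, sys
from scipy.spatial.transform import Rotation as R
from plant import bot
def cap(name,out=None):
    s=bot.get_obs(); f=bot.grab_frame(name)
    if out: cv2.imwrite('pics/'+out+'.png',cv2.cvtColor(np.asarray(f['pixels']),cv2.COLOR_RGB2BGR))
    f['s']=s; return f
E
python3 - <<'E'
from h import *
s=bot.get_obs(); print(s)
for n in ['scene','top','wrist']:
    f=cap(n,n+'0'); print(n,{k:v for k,v in f.items() if k not in('pixels','s')})
    np.save('pics/'+n+'0.npy',f['pixels'])
E
```

```text
pics
{'time_s': 0.0, 'q': array([ 1.2512129 ,  0.62933868,  0.03847736,  1.51837115, -0.02700777,
        0.99629214, -0.01999713]), 'joint_vel': array([ 3.55070733e-04,  2.37839621e-03,  3.38815633e-04,  1.89273366e-04,
       -7.83005736e-05,  1.98929637e-03,  4.43866600e-04]), 'joint_efforts': array([ 1.36746810e-03, -5.63400042e+01,  1.22584954e+00, -1.93449855e+01,
        1.07720160e-02,  1.04493127e-02, -2.26574650e-05]), 'tcp_pos': array([ 163.0476951 , -628.57374871,  230.3935532 ]), 'ee_rot': array([-3.11448556e+00, -3.97289683e-01,  4.36034144e-04]), 'force': array([-0.73495604, -0.0460552 , -1.07978786]), 'torque': array([-0.02162811, -0.03756287,  0.02143754]), 'grip_width': 1.0002096426447915}
scene {'fx': 542.5776592769942, 'fy': 542.5776592769942, 'cx': 274.3131705960377, 'cy': 195.25675960315203, 'extrinsics': array([[ 1.43937265e-01,  9.89371754e-01,  2.06299872e-02,
        -1.46615922e+02],
       [ 6.36733750e-01, -7.66355281e-02, -7.67266009e-01,
        -2.36846539e+02],
       [-7.57530327e-01,  1.23573980e-01, -6.40997095e-01,
         1.80838035e+03],
      
[... 315 characters left out ...]
35066266e-01, -1.98717456e-01,
         5.39298592e+02],
       [ 1.97565945e-01, -2.20132991e-02, -9.80042403e-01,
         1.43501211e+03],
       [ 0.00000000e+00,  0.00000000e+00,  0.00000000e+00,
         1.00000000e+00]])}
wrist {'fx': 325.19226210127806, 'fy': 325.19226210127806, 'cx': 286.9511994200912, 'cy': 204.69545482028371, 'tool_from_camera': array([[ 9.54201226e-04, -9.54257317e-01, -2.98985053e-01,
         7.72881317e+01],
       [ 9.99999490e-01,  1.00943618e-03, -3.03062698e-05,
         8.22865082e-01],
       [ 3.30726310e-04, -2.98984872e-01,  9.54257794e-01,
        -1.41597513e+02],
       [ 0.00000000e+00,  0.00000000e+00,  0.00000000e+00,
         1.00000000e+00]])}
```

View pics/scene0.png

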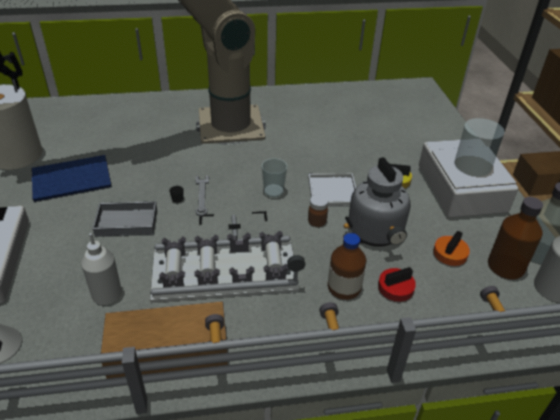

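View pics/top0.png

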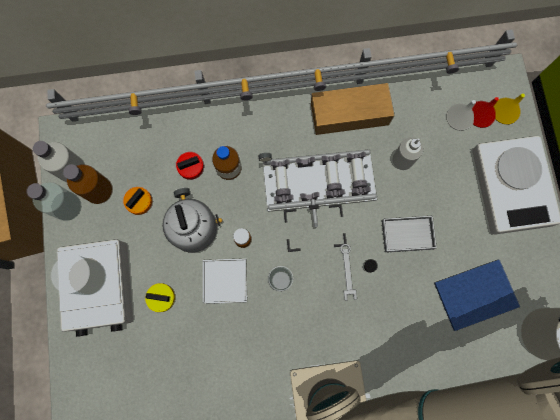

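View pics/wrist0.png

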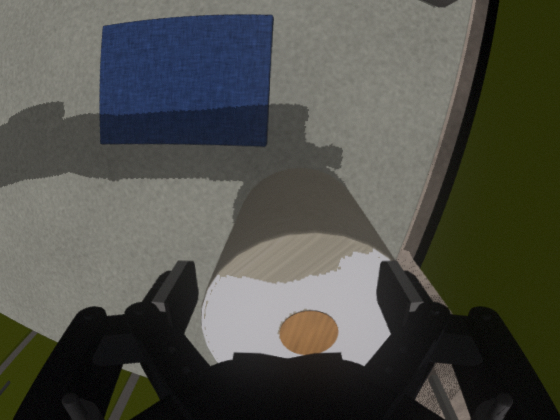

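Scene: the tank is at top (190,222) with a black-winged cap at (181,217). The bank is at (318,180), with cartridges at about columns 283, 334 and 360. The pan is at (409,234), the tray at (225,281), and the taped corners around (313,215). Next I'll zoom in.

```bash
python3 - <<'E'
import cv2
t=cv2.imread('pics/top0.png')
a=cv2.resize(t[180:260,140:260],(800,533),interpolation=cv2.INTER_CUBIC);cv2.imwrite('pics/c_tank.png',a)
a=cv2.resize(t[140:260,250:390],(700,600),interpolation=cv2.INTER_CUBIC);cv2.imwrite('pics/c_bank.png',a)
s=cv2.imread('pics/scene0.png')
a=cv2.resize(s[200:300,140:320],(792,440),interpolation=cv2.INTER_CUBIC);cv2.imwrite('pics/c_bank2.png',a)
a=cv2.resize(s[140:260,300:440],(700,600),interpolation=cv2.INTER_CUBIC);cv2.imwrite('pics/c_tank2.png',a)
E
```

```text
(no output)
```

View pics/c_tank.png

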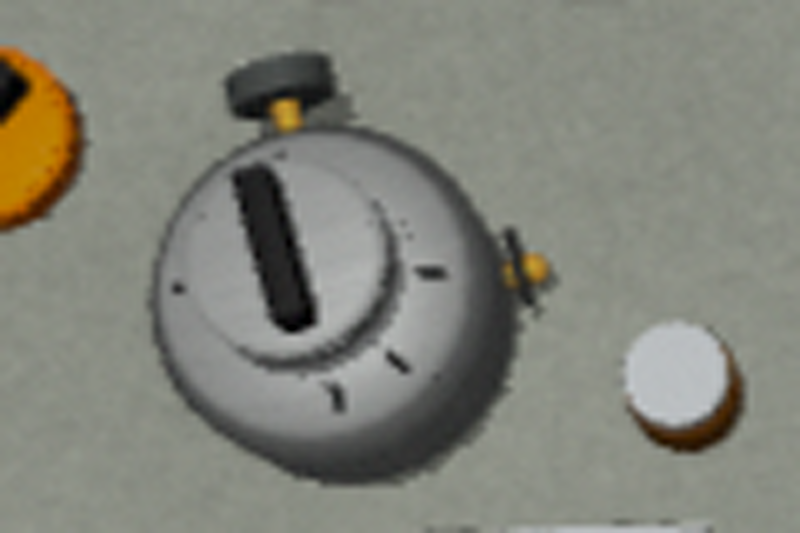

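View pics/c_bank.png

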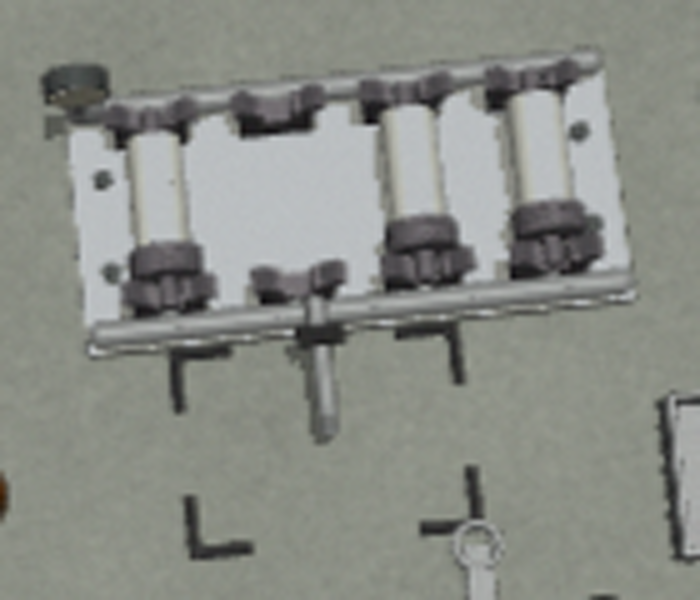

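View pics/c_bank2.png

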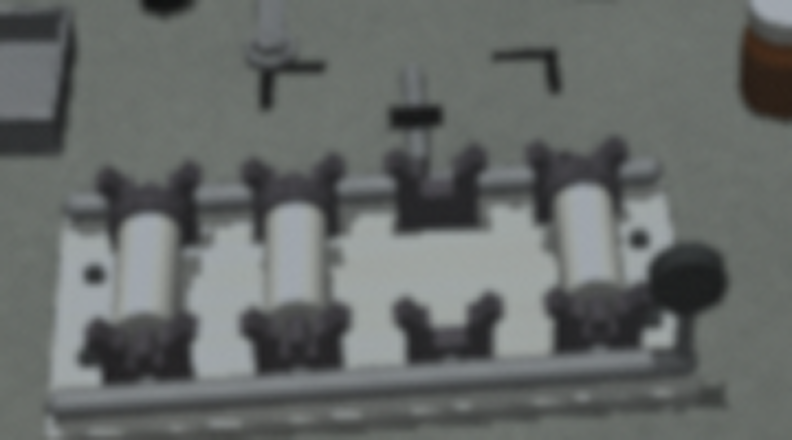

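View pics/c_tank2.png

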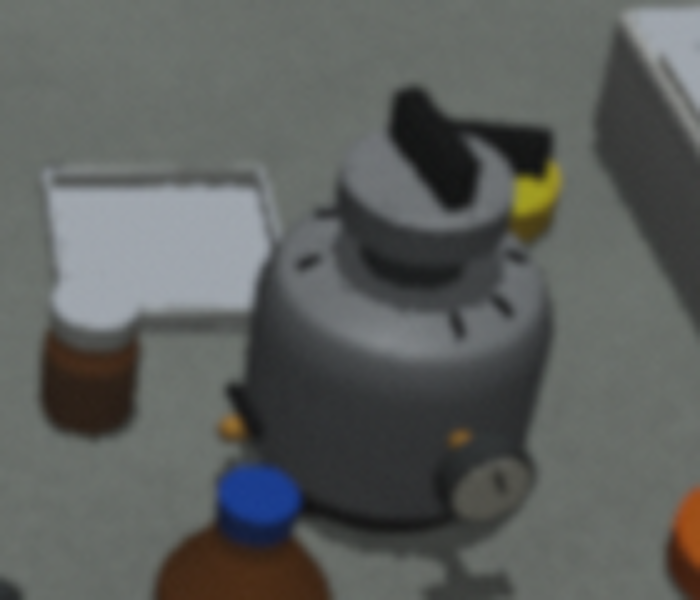

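Candidates for the cap, by top-view pixel: steel cap with black wing on the tank (181,217), orange (138,200), red (190,165), yellow (160,298). The description calls for the steel one on the tank, and the crop confirms it. Cartridges are fitted in cradles 1, 3 and 4; cradle 2 is empty.

```bash
cat >> h.py <<'E'
def ray(f,uv):
    """world origin, dirs"""
    uv=np.atleast_2d(np.asarray(uv,float))
    if 'extrinsics' in f:
        T=np.linalg.inv(f['extrinsics']); 
        d=np.c_[(uv[:,0]-f['cx'])/f['fx'],(uv[:,1]-f['cy'])/f['fy'],np.ones(len(uv))]
    else:
        s=f['s']; W=np.eye(4); W[:3,:3]=R.from_rotvec(s['ee_rot']).as_matrix(); W[:3,3]=s['tcp_pos']
        T=W@f['tool_from_camera']
        p=np.c_[(uv[:,0]-f['cx']),(uv[:,1]-f['cy'])]/f['fx']; r=np.linalg.norm(p,axis=1,keepdims=True)+1e-12
        d=np.c_[p/r*np.sin(r),np.cos(r)]
    return T[:3,3],d@T[:3,:3].T
def onz(f,uv,z):
    o,d=ray(f,uv); return o+d*((z-o[2])/d[:,2])[:,None]
def proj(f,P):
    P=np.atleast_2d(P)
    if 'extrinsics' in f:
        c=P@f['extrinsics'][:3,:3].T+f['extrinsics'][:3,3]
        return np.c_[c[:,0]/c[:,2]*f['fx']+f['cx'],c[:,1]/c[:,2]*f['fy']+f['cy']]
    s=f['s']; W=np.eye(4); W[:3,:3]=R.from_rotvec(s['ee_rot']).as_matrix(); W[:3,3]=s['tcp_pos']
    T=np.linalg.inv(W@f['tool_from_camera']); c=P@T[:3,:3].T+T[:3,3]
    rr=np.linalg.norm(c[:,:2],axis=1); th=np.arctan2(rr,c[:,2])
    return c[:,:2]/rr[:,None]*th[:,None]*f['fx']+[f['cx'],f['cy']]
def tri(f1,p1,f2,p2):
    o1,d1=ray(f1,p1);o2,d2=ray(f2,p2);d1=d1[0]/np.linalg.norm(d1[0]);d2=d2[0]/np.linalg.norm(d2[0])
    A=np.c_[d1,-d2]; t=np.linalg.lstsq(A,o2-o1,rcond=None)[0]
    a=o1+t[0]*d1;b=o2+t[1]*d2; return (a+b)/2,np.linalg.norm(a-b)
def load(n,out):
    f=bot.grab_frame(n); return f
E
python3 - <<'E'
from h import *
import pickle
f=cap('top'); g=cap('scene'); pickle.dump((f,g),open('fg0.pkl','wb'))
def c(k,o,s): return np.array(k)/s+np.array(o)-0.5+0.5/s
# tank marks
m=c([[430,271],[398,362],[337,397],[178,288]],[140,180],6.667)
P=onz(f,m,132); print('marks',P.round(1))
w=c([[237,178],[277,166],[316,318],[278,329]],[140,180],6.667)
W=onz(f,w,213.8); print('wing',W.round(1), W.mean(0))
for i in (0,):
    e=((W[0]+W[1])-(W[2]+W[3]))/2; print('len',np.linalg.norm(e),'ang',np.degrees(np.arctan2(e[1],e[0])))
n=P[:3]
# circle through marks: locked at P2, 32 at P1, 78 at P0, plus P3 = 78+180
from scipy.optimize import least_squares
def res(v):
    x,y,r,a=v; return np.concatenate([[x+r*np.cos(a+b)-p[0],y+r*np.sin(a+b)-p[1]] for b,p in zip(np.radians([258,212,180,78]),P)])
s=least_squares(res,[P[:,0].mean(),P[:,1].mean(),55,0]);print(s.x,np.degrees(s.x[3]),s.fun.round(1))
# tape
t=c([[173,352],[455,327],[482,527],[193,555]],[250,140],5)
T=onz(f,t,0); print('tape',T.round(1),T.mean(0))
for a,b in((0,1),(3,2),(0,3),(1,2)):
    e=T[a]-T[b]; print(np.linalg.norm(e),np.degrees(np.arctan2(e[1],e[0])))
# pan / tray
E
```

```text
marks [[548.8 283.7 132. ]
 [511.9 301.2 132. ]
 [500.6 328.2 132. ]
 [556.2 390.2 132. ]]
wing [[580.  345.  213.8]
 [582.7 328.6 213.8]
 [519.  319.2 213.8]
 [516.6 334.6 213.8]] [549.59068944 331.88310091 213.8       ]
len 64.34834479112094 ang 8.84079169234424
[5.52740204e+02 3.36472222e+02 5.33782648e+01 1.47688893e-01] 8.461950231068718 [ 0.6 -0.6  0.2  0.6 -0.7  0.4 -0.2 -0.5]
tape [[ 574.4   52.3    0. ]
 [ 566.  -123.5    0. ]
 [ 440.1 -119.9    0. ]
 [ 447.3   57.5    0. ]] [506.93803101 -33.38858025   0.        ]
175.97275075546253 87.25288760791591
177.57498580457505 87.66392459989761
127.23739711866683 -2.3746698107973288
125.98414205753544 -1.6443040426753757
```

```bash
cat >> h.py <<'E'
def yaw():  # direction of tool x in world, deg; plus tilt
    s=bot.get_obs(); M=R.from_rotvec(s['ee_rot']).as_matrix(); return np.degrees(np.arctan2(M[1,0],M[0,0])),M
def goto(p,yw=None,n=None):
    """print tool-frame shift and turn needed to reach p (mm) with tool down, tool x at yaw yw"""
    s=bot.get_obs(); M=R.from_rotvec(s['ee_rot']).as_matrix()
    y=np.degrees(np.arctan2(M[1,0],M[0,0]))
    if yw is None: yw=y
    yr=np.radians(yw); D=np.array([[np.cos(yr),np.sin(yr),0],[np.sin(yr),-np.cos(yr),0],[0,0,-1]])
    d=M.T@(np.array(p,float)-s['tcp_pos']); rv=np.degrees(R.from_matrix(M.T@D).as_rotvec())
    print('t',round(s['time_s'],2),'pos',s['tcp_pos'].round(1),'yaw',round(y,2),'tilt',np.degrees(np.arccos(-M[2,2])).round(2),'F',s['force'].round(1),'grip',round(s['grip_width'],3),'q7',s['q'][6].round(2))
    k=n or int(np.ceil(max(abs(d).max()/41,abs(rv).max()/7,1)))
    print(' shift mm',d.round(1),'turn',rv.round(2),'| rows',k,'per row',(d/k/1000).round(4).tolist(),(rv/k).round(2).tolist())
    return M,D
E
python3 - <<'E'
from h import *
import pickle
f,g=pickle.load(open('fg0.pkl','rb'))
print(yaw())
goto([450,-220,330],188.8); goto([450,-220,330],8.8)
# grip pt tri via scene: wing top corners in scene crop (scale5, origin 300,140)
a=np.array([[397,93],[432,92],[476,180],[450,208]])/5+[300,140]
print('wing ctr scene z213.8',onz(g,a,213.8).mean(0))
E
```

```text
(np.float64(14.53938561658143), array([[ 9.67975298e-01,  2.51045361e-01, -2.21077982e-04],
       [ 2.51045458e-01, -9.67974928e-01,  8.46480357e-04],
       [-1.49297746e-06, -8.74872699e-04, -9.99999617e-01]]))
t 0.25 pos [ 163.2 -628.9  230.9] yaw 14.54 tilt 0.05 F [ 0.4  0.3 -0.5] grip 1.003 q7 -0.02
 shift mm [ 380.3 -323.9  -98.8] turn [-0.0000e+00 -8.0000e-02 -1.7426e+02] | rows 25 per row [0.0152, -0.013, -0.004] [-0.0, -0.0, -6.97]
t 0.25 pos [ 163.2 -628.9  230.9] yaw 14.54 tilt 0.05 F [ 0.4  0.3 -0.5] grip 1.003 q7 -0.02
 shift mm [ 380.3 -323.9  -98.8] turn [-0.05  0.    5.74] | rows 10 per row [0.038, -0.0324, -0.0099] [-0.01, 0.0, 0.57]
wing ctr scene z213.8 [569.91688169 331.1644919  213.8       ]
```

Request:
carry_out(plan=[[[0.038,-0.0324,-0.01],[0,0,0.57],1],[[0.038,-0.0324,-0.01],[0,0,0.57],1],[[0.038,-0.0324,-0.01],[0,0,0.57],1],[[0.038,-0.0324,-0.01],[0,0,0.57],1],[[0.038,-0.0324,-0.01],[0,0,0.57],1],[[0.038,-0.0324,-0.01],[0,0,0.57],1],[[0.038,-0.0324,-0.01],[0,0,0.57],1],[[0.038,-0.0324,-0.01],[0,0,0.57],1],[[0.038,-0.0324,-0.01],[0,0,0.57],1],[[0.038,-0.0324,-0.01],[0,0,0.57],1]])

```text
time_s: 1.08
tcp_pos: [413.2, -303.3, 310.1]
ee_rot: [3.135, 0.201, -0.013]
force: [0.9, -0.7, -0.1]
grip_width: 1.002
```

```bash
python3 - <<'E'
from h import *
goto([520,310,330],8.8)
E
```

```text
t 1.08 pos [ 413.2 -303.3  310.1] yaw 7.35 tilt 0.47 F [ 0.9 -0.7 -0.1] grip 1.002 q7 -0.86
 shift mm [ 184.2 -594.6  -21.2] turn [-0.03  0.47 -1.45] | rows 15 per row [0.0123, -0.0396, -0.0014] [-0.0, 0.03, -0.1]
```

Request:
carry_out(plan=[[[0.0125,-0.04,-0.0014],[0,0.03,-0.1],1],[[0.0125,-0.04,-0.0014],[0,0.03,-0.1],1],[[0.0125,-0.04,-0.0014],[0,0.03,-0.1],1],[[0.0125,-0.04,-0.0014],[0,0.03,-0.1],1],[[0.0125,-0.04,-0.0014],[0,0.03,-0.1],1],[[0.0125,-0.04,-0.0014],[0,0.03,-0.1],1],[[0.0125,-0.04,-0.0014],[0,0.03,-0.1],1],[[0.0125,-0.04,-0.0014],[0,0.03,-0.1],1],[[0.0125,-0.04,-0.0014],[0,0.03,-0.1],1],[[0.0125,-0.04,-0.0014],[0,0.03,-0.1],1]])

```text
time_s: 1.92
tcp_pos: [484.4, 106.6, 326.0]
ee_rot: [3.128, 0.23, 0.014]
force: [0.4, -0.6, 0.1]
grip_width: 0.998
```

```bash
python3 - <<'E'
from h import *
goto([520,320,330],8.8)
f=cap('wrist','w1')
import pickle; pickle.dump(f,open('w1.pkl','wb'))
E
```

```text
t 1.92 pos [484.4 106.6 326. ] yaw 8.42 tilt 0.57 F [ 0.4 -0.6  0.1] grip 0.998 q7 -1.77
 shift mm [  66.5 -205.8   -4.5] turn [ 0.3  -0.48 -0.38] | rows 6 per row [0.0111, -0.0343, -0.0008] [0.05, -0.08, -0.06]
```

View pics/w1.png

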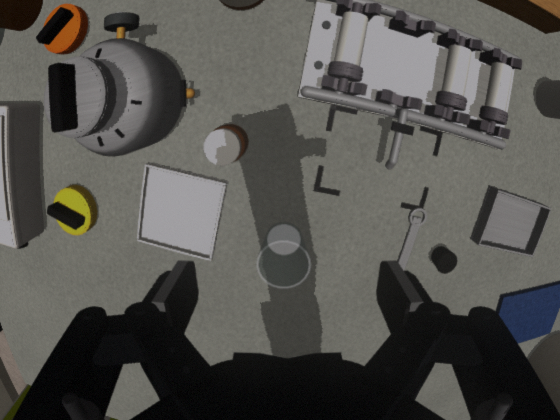

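The wrist view shows the tank at (120,100), tray (182,212), bank (415,70), pan (510,220), wrench (415,215) and jar (224,145). Moving to just short of the cap.

Request:
carry_out(plan=[[[0.011,-0.038,-0.0008],[0.05,-0.08,-0.06],1],[[0.011,-0.038,-0.0008],[0.05,-0.08,-0.06],1],[[0.011,-0.038,-0.0008],[0.05,-0.08,-0.06],1],[[0.011,-0.038,-0.0008],[0.05,-0.08,-0.06],1],[[0.011,-0.038,-0.0008],[0.05,-0.08,-0.06],1],[[0.011,-0.038,-0.0008],[0.05,-0.08,-0.06],1],[[0,0,0],[0,0,0],1]])

```text
time_s: 2.55
tcp_pos: [511.3, 354.5, 331.3]
ee_rot: [-3.121, -0.263, -0.002]
force: [-0.6, 1.3, 0.8]
grip_width: 0.997
```

```bash
python3 - <<'E'
from h import *
goto([550,333,240],8.8)
f=cap('wrist','w2')
import pickle; pickle.dump(f,open('w2.pkl','wb'))
E
```

```text
t 2.55 pos [511.3 354.5 331.3] yaw 9.63 tilt 0.56 F [-0.6  1.3  0.8] grip 0.997 q7 -2.15
 shift mm [34.3 28.6 91.2] turn [-0.54 -0.13  0.83] | rows 3 per row [0.0114, 0.0095, 0.0304] [-0.18, -0.04, 0.28]
```

View pics/w2.png

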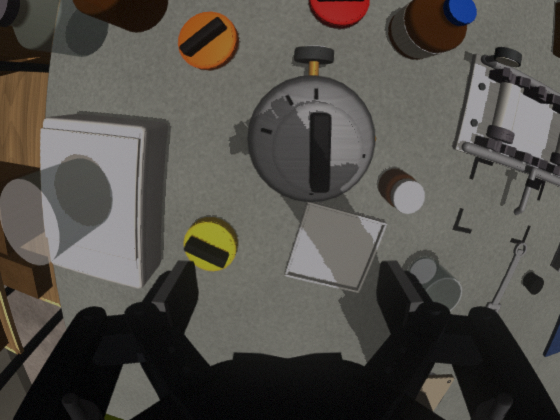

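```bash
python3 - <<'E'
from h import *
import pickle
f=pickle.load(open('w2.pkl','rb')); im=np.asarray(f['pixels'])
g=cv2.cvtColor(im,cv2.COLOR_RGB2GRAY)
sub=g[70:210,240:390]; m=(sub<32).astype(np.uint8)
n,l,st,c=cv2.connectedComponentsWithStats(m)
for i in range(1,n):
    if st[i,4]>5:
        print(st[i],c[i]+[240,70])
        p=onz(f,[c[i]+[240,70]],132)[0]; print('   z132',p.round(1))
        if st[i,4]>500:
            r=cv2.minAreaRect(np.argwhere(l==i)[:,::-1].astype(np.float32)); b=cv2.boxPoints(r)+[240,70]; W=onz(f,b,213.8); print(W.round(1),W.mean(0).round(1), np.linalg.norm(W[0]-W[1]),np.linalg.norm(W[1]-W[2]))
            for a,bb in((0,1),(1,2)): e=W[a]-W[bb];print(np.degrees(np.arctan2(e[1],e[0])))
cv2.imwrite('pics/w2c.png',cv2.resize(cv2.cvtColor(im[40:220,210:400],cv2.COLOR_RGB2BGR),None,fx=3.3,fy=3.3,interpolation=cv2.INTER_CUBIC))
E
```

```text
[75 20  2  9 12] [315.75  94.25]
   z132 [605.2 341.6 132. ]
[47 26  5  9 16] [289.1875 100.    ]
   z132 [594.4 367.6 132. ]
[  70   43   20   79 1055] [318.51374408 160.71469194]
   z132 [536.5 326.  132. ]
[[585.4 349.1 213.8]
 [588.2 334.3 213.8]
 [525.4 322.  213.8]
 [522.7 337.5 213.8]] [555.4 335.7 213.8] 15.076321821279668 64.02163517967409
100.772562883996
11.116528109473798
[21 58 10  5 26] [265.76923077 130.30769231]
   z132 [559.  386.3 132. ]
```

View pics/w2c.png

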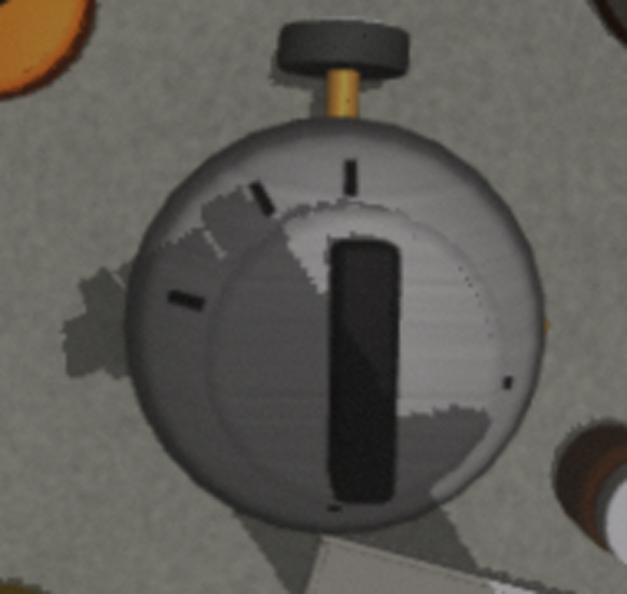

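```bash
python3 - <<'E'
from h import *
from scipy.optimize import least_squares
P=np.array([[605.2,341.6],[594.4,367.6],[559,386.3]])
def res(v):
    x,y,a=v; r=53.4; return np.concatenate([[x+r*np.cos(a+b)-p[0],y+r*np.sin(a+b)-p[1]] for b,p in zip(np.radians([0,32,78]),P)])
s=least_squares(res,[550,335,0.1]);print(s.x,np.degrees(s.x[2]),s.fun.round(1))
goto([553.5,334.5,260],10.5)
E
```

```text
[5.53120717e+02 3.34092357e+02 1.21291973e-01] 6.9495181267023645 [ 0.9 -1.   0.2  0.1 -1.2  1. ]
t 2.6 pos [511.8 350.3 331.1] yaw 9.49 tilt 0.31 F [ 0.5 -0.4 -1.4] grip 0.997 q7 -2.15
 shift mm [38.4 22.8 71.1] turn [-0.3  -0.08 -1.01] | rows 2 per row [0.0192, 0.0114, 0.0355] [-0.15, -0.04, -0.5]
```

Request:
carry_out(plan=[[[0.0128,0.0076,0.0237],[-0.1,0,-0.35],0.5],[[0.0128,0.0076,0.0237],[-0.1,0,-0.35],0.5],[[0.0128,0.0076,0.0237],[-0.1,0,-0.35],0.5],[[0,0,0],[0,0,0],0.5],[[0,0,0],[0,0,0],0.5]])

```text
time_s: 3.02
tcp_pos: [555.5, 331.2, 258.6]
ee_rot: [3.126, 0.292, 0.005]
force: [-0.3, 1.0, 0.9]
grip_width: 0.497
```

```bash
python3 - <<'E'
from h import *
goto([553.5,334.8,225],10.2)
f=cap('wrist','w3')
E
```

```text
t 3.02 pos [555.5 331.2 258.6] yaw 10.66 tilt 0.22 F [-0.3  1.   0.9] grip 0.497 q7 -2.08
 shift mm [-1.4 -4.  33.6] turn [ 0.13 -0.17  0.46] | rows 1 per row [-0.0014, -0.004, 0.0336] [0.13, -0.17, 0.46]
```

View pics/w3.png

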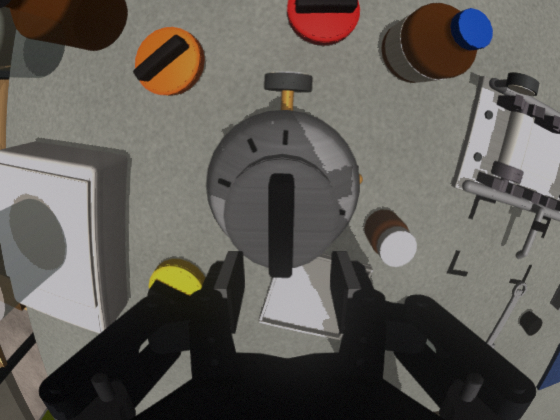

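```bash
cat >> h.py <<'E'
def wing(f,box,z,th=32):
    im=np.asarray(f['pixels']);g=cv2.cvtColor(im,cv2.COLOR_RGB2GRAY);x0,y0,x1,y1=box
    m=(g[y0:y1,x0:x1]<th).astype(np.uint8);n,l,st,c=cv2.connectedComponentsWithStats(m)
    i=1+np.argmax(st[1:,4]); b=cv2.boxPoints(cv2.minAreaRect(np.argwhere(l==i)[:,::-1].astype(np.float32)))+[x0,y0]
    W=onz(f,b,z); e=[W[1]-W[0],W[2]-W[1]]; L=[np.linalg.norm(v) for v in e]; v=e[int(np.argmax(L))]
    print('px',b.round(0).tolist(),'ctr',W.mean(0).round(1),'sides',np.round(L,1),'yaw',np.degrees(np.arctan2(v[1],v[0])).round(1)); return W
E
python3 - <<'E'
from h import *
f=cap('wrist'); wing(f,(240,160,330,284),213.8)
goto([554.5,335,225],10.2)
E
```

```text
px [[267.0, 174.0], [291.0, 174.0], [291.0, 268.0], [267.0, 268.0]] ctr [561.7 335.5 213.8] sides [14.  61.7] yaw -169.1
t 3.12 pos [555.4 331.3 259.3] yaw 10.67 tilt 0.26 F [0.7 0.  0.6] grip 0.502 q7 -2.08
 shift mm [-0.3 -3.9 34.3] turn [ 0.14 -0.23  0.47] | rows 1 per row [-0.0003, -0.0039, 0.0343] [0.14, -0.23, 0.47]
```

Request:
carry_out(plan=[[[0,-0.004,0.018],[0.1,-0.2,0.2],0.45],[[0,0,0.018],[0,0,0.2],0.45],[[0,0,0.012],[0,0,0],0.45],[[0,0,0.0],[0,0,0],0.45],[[0,0,0.0],[0,0,0],0.45]])

```text
time_s: 3.53
tcp_pos: [555.5, 338.5, 219.5]
ee_rot: [-3.122, -0.282, -0.018]
force: [0.5, 0.8, 0.6]
grip_width: 0.447
```

```bash
python3 - <<'E'
from h import *
goto([554.5,335.2,195],10.2)
f=cap('wrist','w4')
E
```

```text
t 3.53 pos [555.5 338.5 219.5] yaw 10.31 tilt 0.78 F [0.5 0.8 0.6] grip 0.447 q7 -2.11
 shift mm [-1.9  3.2 24.4] turn [-0.35 -0.69  0.11] | rows 1 per row [-0.0019, 0.0032, 0.0244] [-0.35, -0.69, 0.11]
```

View pics/w4.png

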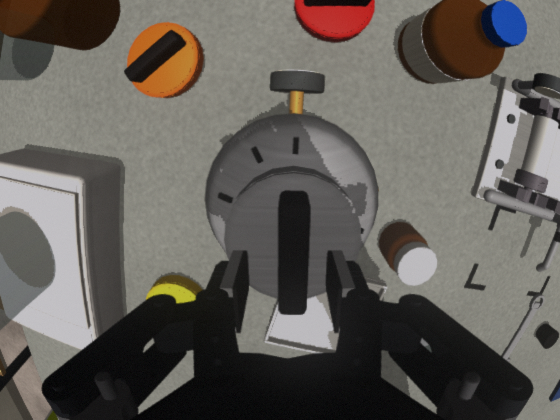

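Request:
carry_out(plan=[[[-0.001,0.0035,0.015],[-0.3,-0.6,0],0.4],[[0,0,0.0095],[0,0,0],0.35],[[0,0,0.0],[0,0,0],0.3],[[0,0,0.0],[0,0,0],0.27]])

```text
time_s: 3.92
tcp_pos: [556.6, 336.0, 196.8]
ee_rot: [-3.125, -0.282, -0.01]
force: [0.1, -0.8, 0.6]
grip_width: 0.273
```

```bash
python3 - <<'E'
from h import *
for i in range(1): goto([554.5,335.2,192],10.2)
f=cap('wrist','w5');goto([554.5,335.2,192],10.2)
E
```

```text
t 3.92 pos [556.6 336.  196.8] yaw 10.33 tilt 0.41 F [ 0.1 -0.8  0.6] grip 0.273 q7 -2.11
 shift mm [-2.2  0.4  4.8] turn [-0.17 -0.37  0.13] | rows 1 per row [-0.0022, 0.0004, 0.0048] [-0.17, -0.37, 0.13]
t 3.97 pos [556.5 335.9 196.8] yaw 10.33 tilt 0.39 F [-0.4 -0.4  0. ] grip 0.267 q7 -2.11
 shift mm [-2.1  0.4  4.7] turn [-0.17 -0.35  0.13] | rows 1 per row [-0.0021, 0.0004, 0.0047] [-0.17, -0.35, 0.13]
```

View pics/w5.png

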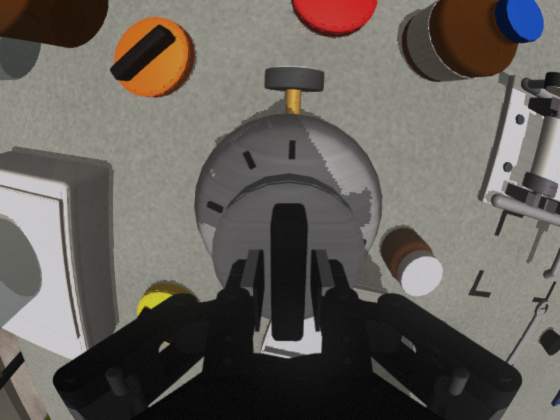

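Request:
carry_out(plan=[[[-0.001,0,0.0025],[-0.15,-0.3,0],0.24],[[0,0,0],[0,0,0],0.2],[[0,0,-0.001],[0,0,0],0.15],[[0,0,-0.001],[0,0,0],0.1]])

```text
time_s: 4.3
tcp_pos: [555.6, 335.6, 194.6]
ee_rot: [3.129, 0.283, -0.0]
force: [2.4, 1.8, -10.1]
grip_width: 0.169
```

```bash
python3 - <<'E'
from h import *
goto([554.5,335.2,194],10.2); print(bot.get_obs()['torque'])
E
```

```text
t 4.3 pos [555.6 335.6 194.6] yaw 10.32 tilt 0.01 F [  2.4   1.8 -10.1] grip 0.169 q7 -2.11
 shift mm [-1.1  0.2  0.6] turn [0.01 0.   0.12] | rows 1 per row [-0.0011, 0.0002, 0.0006] [0.01, 0.0, 0.12]
[ 0.49018151 -0.54741095 -0.02063095]
```

Request:
carry_out(plan=[[[0,0,-0.0005],[0,0,0],0],[[0,0,-0.0005],[0,0,0],0],[[0,0,-0.0005],[0,0,-4],0],[[0,0,-0.0005],[0,0,-4],0],[[0,0,-0.0005],[0,0,-4],0]])

```text
time_s: 4.72
tcp_pos: [555.1, 335.5, 194.6]
ee_rot: [3.08, 0.616, -0.004]
force: [1.5, 1.7, -9.0]
grip_width: 0.165
```

```bash
python3 - <<'E'
from h import *
goto([554.5,335.2,194],39.5); print(bot.get_obs()['torque'])
E
```

```text
t 4.72 pos [555.1 335.5 194.6] yaw 22.63 tilt 0.14 F [ 1.5  1.7 -9. ] grip 0.165 q7 -1.93
 shift mm [-0.7  0.1  0.6] turn [ -0.02   0.14 -16.87] | rows 3 per row [-0.0002, 0.0, 0.0002] [-0.01, 0.05, -5.62]
[ 0.33308042 -0.35868945 -0.24054911]
```

Turning cleanly without pressing, with a slight upward pull. Continuing to the first stop.

Request:
carry_out(plan=[[[0,0,-0.0005],[0,0,-4],0],[[0,0,-0.0005],[0,0,-4],0],[[0,0,-0.0005],[0,0,-4],0],[[0,0,-0.0005],[0,0,-3],0],[[0,0,-0.0005],[0,0,-1],0]])

```text
time_s: 5.13
tcp_pos: [554.4, 335.2, 194.7]
ee_rot: [-2.958, -1.055, 0.009]
force: [1.2, 2.4, -9.5]
grip_width: 0.17
```

```bash
python3 - <<'E'
from h import *
goto([554.5,335.2,194],39.5); print(bot.get_obs()['torque'])
f=cap('wrist','w6')
E
```

```text
t 5.13 pos [554.4 335.2 194.7] yaw 39.25 tilt 0.34 F [ 1.2  2.4 -9.5] grip 0.17 q7 -1.69
 shift mm [0.1 0.1 0.7] turn [-0.18  0.29 -0.25] | rows 1 per row [0.0001, 0.0001, 0.0007] [-0.18, 0.29, -0.25]
[ 0.48953594 -0.5049972  -0.85009654]
```

View pics/w6.png

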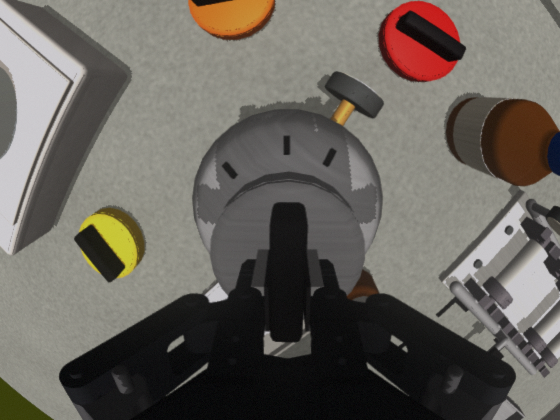

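Torque has risen to 0.85 N m and the wing points at the middle mark (287,145), so the cap is at the first stop. Waiting over a second there.

Request:
carry_out(plan=[[[0,0,-0.0004],[0,0,-0.3],0],[[0,0,-0.0004],[0,0,-0.3],0],[[0,0,-0.0004],[0,0,0],0],[[0,0,-0.0004],[0,0,0],0],[[0,0,-0.0004],[0,0,0],0],[[0,0,-0.0004],[0,0,0],0],[[0,0,-0.0004],[0,0,0],0],[[0,0,-0.0004],[0,0,0],0],[[0,0,-0.0004],[0,0,0],0],[[0,0,-0.0004],[0,0,0],0]])

```text
time_s: 6.02
tcp_pos: [554.3, 335.2, 194.7]
ee_rot: [-2.956, -1.057, 0.013]
force: [3.6, 2.7, -16.4]
grip_width: 0.166
```

Request:
carry_out(plan=[[[0,0,-0.0004],[0,0,0],0],[[0,0,-0.0004],[0,0,0],0],[[0,0,-0.0004],[0,0,0],0],[[0,0,-0.0004],[0,0,0],0],[[0,0,-0.0002],[0,0,0],0],[[0,0,0],[0,0,0],0]])

```text
time_s: 6.52
tcp_pos: [554.4, 335.2, 194.7]
ee_rot: [-2.955, -1.057, 0.014]
force: [2.9, 3.4, -13.9]
grip_width: 0.172
```

```bash
python3 - <<'E'
from h import *
goto([554.5,335.2,194],39.5); print(bot.get_obs()['torque'])
E
```

```text
t 6.52 pos [554.4 335.2 194.7] yaw 39.36 tilt 0.55 F [  2.9   3.4 -13.9] grip 0.172 q7 -1.69
 shift mm [0.1 0.1 0.7] turn [-0.33  0.44 -0.14] | rows 1 per row [0.0001, 0.0001, 0.0007] [-0.33, 0.44, -0.14]
[ 0.75483672 -0.87860087 -0.70644614]
```

Request:
carry_out(plan=[[[0,0,0.0015],[-0.3,0.4,0.5],0],[[0,0,0.0025],[0,0,0],0],[[0,0,0.0025],[0,0,0],0],[[0,0,0.0015],[0,0,0],0]])

```text
time_s: 6.85
tcp_pos: [554.3, 335.5, 194.6]
ee_rot: [2.961, 1.045, 0.006]
force: [0.5, 0.4, -2.3]
grip_width: 0.17
```

```bash
python3 - <<'E'
from h import *
goto([554.5,335.2,188],39.5); print(bot.get_obs()['torque'])
E
```

```text
t 6.85 pos [554.3 335.5 194.6] yaw 38.89 tilt 0.24 F [ 0.5  0.4 -2.3] grip 0.17 q7 -1.7
 shift mm [-0.   0.3  6.6] turn [ 0.15 -0.19 -0.61] | rows 1 per row [-0.0, 0.0003, 0.0066] [0.15, -0.19, -0.61]
[ 0.15972987  0.08249748 -0.5632714 ]
```

Request:
carry_out(plan=[[[0,0,0.004],[0,0,0],0],[[0,0,0.005],[0,0,0],0]])

```text
time_s: 7.02
tcp_pos: [554.4, 335.6, 191.1]
ee_rot: [2.96, 1.046, 0.011]
force: [-4.4, -2.8, 12.5]
grip_width: 0.174
```

Request:
carry_out(plan=[[[0,0,0.005],[0,0,0],0],[[0,0,0.005],[0,0,0],0]])

```text
time_s: 7.18
tcp_pos: [554.8, 335.9, 187.0]
ee_rot: [2.957, 1.05, 0.018]
force: [-7.4, -6.6, 32.6]
grip_width: 0.172
```

Request:
carry_out(plan=[[[0,0,0.003],[0,0,-2],0],[[0,0,0.003],[0,0,-4],0],[[0,0,0.003],[0,0,-4],0]])

```text
time_s: 7.43
tcp_pos: [555.8, 338.6, 187.5]
ee_rot: [2.845, 1.319, 0.032]
force: [-4.9, -1.5, 11.3]
grip_width: 0.174
```

```bash
python3 - <<'E'
from h import *
goto([554.5,335.2,188],85.5); print(bot.get_obs()['torque'])
E
```

```text
t 7.43 pos [555.8 338.6 187.5] yaw 49.75 tilt 1.21 F [-4.9 -1.5 11.3] grip 0.174 q7 -1.56
 shift mm [-3.4  1.2 -0.5] turn [  1.04  -0.67 -35.76] | rows 6 per row [-0.0006, 0.0002, -0.0001] [0.17, -0.11, -5.96]
[-0.41885817  1.44930942 -0.20385562]
```

Request:
carry_out(plan=[[[-0.001,0.0005,0.0028],[0.3,-0.2,-5],0],[[-0.001,0.0005,0.0028],[0.3,-0.2,-5],0],[[-0.001,0,0.0028],[0.3,-0.2,-5],0]])

```text
time_s: 7.68
tcp_pos: [555.5, 339.0, 187.8]
ee_rot: [-2.636, -1.707, -0.02]
force: [-2.6, -1.0, 9.4]
grip_width: 0.17
```

```bash
python3 - <<'E'
from h import *
goto([554.5,335.2,188],85.5); print(bot.get_obs()['torque'])
E
```

```text
t 7.68 pos [555.5 339.  187.8] yaw 65.86 tilt 0.73 F [-2.6 -1.   9.4] grip 0.17 q7 -1.32
 shift mm [-3.9  0.7 -0.3] turn [  0.47  -0.56 -19.64] | rows 3 per row [-0.0013, 0.0002, -0.0001] [0.16, -0.19, -6.55]
[-0.36799825  0.5778136  -0.13524791]
```

Request:
carry_out(plan=[[[-0.001,0.0,0.0025],[0.2,-0.2,-5.5],0],[[-0.001,0.0,0.0025],[0.2,-0.2,-5.5],0],[[-0.001,0,0.002],[0,-0.2,-5.5],0],[[-0.001,0,0.001],[0,0,-3],0]])

```text
time_s: 8.02
tcp_pos: [554.8, 338.9, 189.7]
ee_rot: [2.279, 2.157, 0.015]
force: [-3.4, -0.6, 6.6]
grip_width: 0.172
```

```bash
python3 - <<'E'
from h import *
goto([554.5,335.2,188],85.5); print(bot.get_obs()['torque'])
f=cap('wrist','w7')
E
```

```text
t 8.02 pos [554.8 338.9 189.7] yaw 86.86 tilt 0.57 F [-3.4 -0.6  6.6] grip 0.172 q7 -1.02
 shift mm [-3.8 -0.2  1.7] turn [ 0.5  -0.28  1.35] | rows 1 per row [-0.0038, -0.0002, 0.0017] [0.5, -0.28, 1.35]
[-0.10458467  0.91438857 -0.18831571]
```

View pics/w7.png

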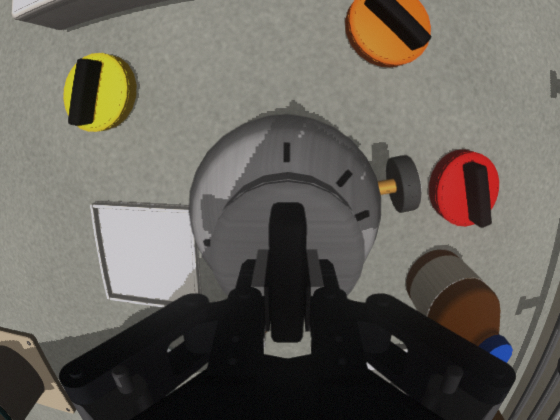

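The wing points at the free mark (287,152), so I'm lifting.

Request:
carry_out(plan=[[[-0.001,0.0,-0.004],[0,0,0],0],[[0,0.0,-0.006],[0,0,0],0],[[0,0,-0.008],[0,0,0],0],[[0,0,-0.01],[0,0,0],0],[[0,0,-0.01],[0,0,0],0]])

```text
time_s: 8.48
tcp_pos: [553.7, 335.8, 230.1]
ee_rot: [2.271, 2.162, 0.01]
force: [0.1, 0.3, -0.3]
grip_width: 0.171
```

```bash
python3 - <<'E'
from h import *
goto([554.5,335.2,270],86.5); print(bot.get_obs()['torque'])
f=cap('wrist','w8')
E
```

```text
t 8.48 pos [553.7 335.8 230.1] yaw 87.2 tilt 0.48 F [ 0.1  0.3 -0.3] grip 0.171 q7 -0.99
 shift mm [ -0.6   1.2 -39.9] turn [ 0.48 -0.03  0.7 ] | rows 1 per row [-0.0006, 0.0012, -0.0399] [0.48, -0.03, 0.7]
[ 0.05423832 -0.01927456 -0.05670432]
```

View pics/w8.png

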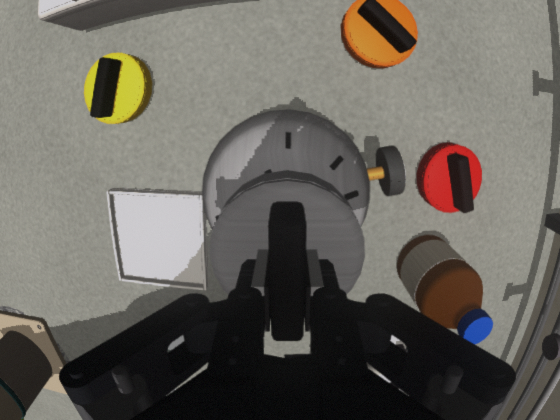

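```bash
python3 - <<'E'
from h import *
import pickle
f,g=pickle.load(open('fg0.pkl','rb'))
im=np.asarray(f['pixels']); sub=cv2.cvtColor(im,cv2.COLOR_RGB2GRAY)[250:315,190:260]
m=(sub>150).astype(np.uint8); n,l,st,c=cv2.connectedComponentsWithStats(m); i=1+np.argmax(st[1:,4])
b=cv2.boxPoints(cv2.minAreaRect(np.argwhere(l==i)[:,::-1].astype(np.float32)))+[190,250]
W=onz(f,b,16); print(b,W.round(1),W.mean(0))
w=pickle.load(open('w2.pkl','rb')); b=[[307,203],[386,222],[360,292],[286,276]]; W=onz(w,b,16); print('wrist',W.round(1),W.mean(0))
w=cap('wrist'); b=[[109,190],[204,194],[206,289],[120,281]]; W=onz(w,b,16); print('wrist',W.round(1),W.mean(0))
goto([554.5,335.2,300],86.5)
goto([395,240,300],86.5)
E
```

```text
[[202. 258.]
 [246. 258.]
 [246. 303.]
 [202. 303.]] [[458.8 318.4  16. ]
 [440.6 186.9  16. ]
 [308.1 203.2  16. ]
 [325.9 332.3  16. ]] [383.33606522 260.20762387  16.        ]
wrist [[454.4 317.3  16. ]
 [445.4 190.7  16. ]
 [316.6 199.3  16. ]
 [328.2 327.2  16. ]] [386.17353948 258.60711879  16.        ]
wrist [[334.2 332.1  16. ]
 [460.8 319.2  16. ]
 [445.  191.   16. ]
 [318.1 201.7  16. ]] [389.51894094 260.9932283   16.        ]
t 8.58 pos [554.7 337.  231.8] yaw 87.18 tilt 0.7 F [-0.3  0.3 -1.3] grip 0.17 q7 -0.99
 shift mm [ -1.6   0.7 -68.2] turn [ 0.67 -0.21  0.68] | rows 2 per row [-0.0008, 0.0004, -0.0341] [0.34, -0.1, 0.34]
t 8.58 pos [554.7 337.  231.8] yaw 87.18 tilt 0.7 F [-0.3  0.3 -1.3] grip 0.17 q7 -0.99
 shift mm [-104.5 -153.9  -70.4] turn [ 0.67 -0.21  0.68] | rows 4 per row [-0.0261, -0.0385, -0.0176] [0.17, -0.05, 0.17]
```

Request:
carry_out(plan=[[[0,0.0,-0.03],[0.3,-0.1,0.3],0],[[-0.017,-0.03,-0.01],[0.3,-0.1,0.3],0],[[-0.017,-0.035,0],[0,0,0],0],[[-0.017,-0.035,0],[0,0,0],0],[[-0.017,-0.035,0.0],[0,0,0],0],[[-0.015,-0.03,0.01],[0,0,0],0],[[0,0,0.02],[0,0,0],0]])

```text
time_s: 9.17
tcp_pos: [382.5, 264.1, 244.8]
ee_rot: [2.288, 2.147, 0.021]
force: [0.5, -0.3, -2.7]
grip_width: 0.168
```

```bash
python3 - <<'E'
from h import *
goto([387,260,120],86.5)
f=cap('wrist','w9')
E
```

```text
t 9.17 pos [382.5 264.1 244.8] yaw 86.37 tilt 0.82 F [ 0.5 -0.3 -2.7] grip 0.168 q7 -1.08
 shift mm [ -4.7   3.2 124.8] turn [ 0.7  -0.42 -0.14] | rows 4 per row [-0.0012, 0.0008, 0.0312] [0.18, -0.1, -0.03]
```

View pics/w9.png

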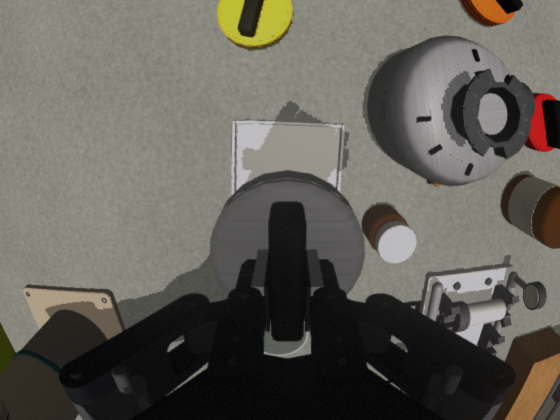

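The cap is off: the neck is open and the cap is in the grip over the tray. Descending.

Request:
carry_out(plan=[[[-0.002,0.002,0.033],[0.3,-0.2,0],0],[[-0.0015,0.001,0.033],[0.3,-0.2,0],0],[[-0.001,0,0.033],[0,0,0],0],[[0,0,0.03],[0,0,0],0],[[0,0,0.012],[0,0,0],0],[[0,0,0],[0,0,0],0]])

```text
time_s: 9.72
tcp_pos: [395.9, 264.0, 98.1]
ee_rot: [2.29, 2.145, 0.019]
force: [-0.7, 1.2, -0.7]
grip_width: 0.175
```

```bash
python3 - <<'E'
from h import *
goto([387,260,46],86.5)
f=cap('wrist','w10')
E
```

```text
t 9.72 pos [395.9 264.   98.1] yaw 86.24 tilt 0.73 F [-0.7  1.2 -0.7] grip 0.175 q7 -1.29
 shift mm [-4.9 -9.1 51.9] turn [ 0.63 -0.37 -0.26] | rows 2 per row [-0.0024, -0.0046, 0.026] [0.32, -0.19, -0.13]
```

View pics/w10.png

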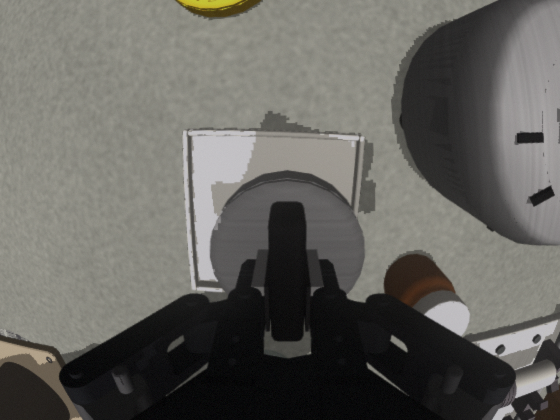

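Request:
carry_out(plan=[[[-0.002,-0.005,0.015],[0.3,-0.2,0],0],[[-0.002,-0.004,0.015],[0.3,-0.2,0],0],[[-0.001,0,0.012],[0,0,0],0],[[0,0,0],[0,0,0],0],[[0,0,0],[0,0,0],0]])

```text
time_s: 10.18
tcp_pos: [394.6, 265.8, 61.0]
ee_rot: [2.293, 2.144, 0.024]
force: [-0.3, 1.0, -0.8]
grip_width: 0.168
```

```bash
python3 - <<'E'
from h import *
goto([387,260,45],86.5)
f=cap('wrist','w11')
E
```

```text
t 10.18 pos [394.6 265.8  61. ] yaw 86.15 tilt 0.88 F [-0.3  1.  -0.8] grip 0.168 q7 -1.36
 shift mm [-6.4 -7.4 15.8] turn [ 0.7  -0.53 -0.35] | rows 1 per row [-0.0064, -0.0074, 0.0158] [0.7, -0.53, -0.35]
```

View pics/w11.png

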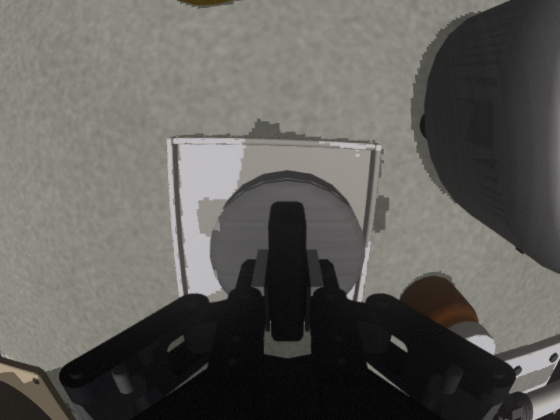

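Request:
carry_out(plan=[[[-0.006,-0.007,0.0],[0.6,-0.4,0],0],[[0,0,0.0],[0,0,0],0],[[0,0,0],[0,0,0],0]])

```text
time_s: 10.48
tcp_pos: [388.8, 261.4, 63.9]
ee_rot: [-2.296, -2.145, -0.013]
force: [-0.9, 0.1, -1.1]
grip_width: 0.169
```

```bash
python3 - <<'E'
from h import *
goto([387,260,45],86.5)
E
```

```text
t 10.48 pos [388.8 261.4  63.9] yaw 86.1 tilt 0.46 F [-0.9  0.1 -1.1] grip 0.169 q7 -1.35
 shift mm [-1.6 -1.8 18.9] turn [ 0.31 -0.34 -0.4 ] | rows 1 per row [-0.0016, -0.0018, 0.0189] [0.31, -0.34, -0.4]
```

Request:
carry_out(plan=[[[-0.002,-0.003,0.01],[0.3,-0.3,0],0],[[0,-0.001,0.008],[0,0,0],0],[[0,0,0.002],[0,0,0],0],[[0,0,0.001],[0,0,0],0]])

```text
time_s: 10.82
tcp_pos: [385.9, 260.5, 43.1]
ee_rot: [2.296, 2.144, 0.007]
force: [-2.9, -1.6, 36.1]
grip_width: 0.17
```

```bash
python3 - <<'E'
from h import *
goto([387,260,45],86.5)
E
```

```text
t 10.82 pos [385.9 260.5  43.1] yaw 86.06 tilt 0.26 F [-2.9 -1.6 36.1] grip 0.17 q7 -1.39
 shift mm [-0.4  1.2 -1.9] turn [ 0.19 -0.18 -0.44] | rows 1 per row [-0.0004, 0.0012, -0.0019] [0.19, -0.18, -0.44]
```

Request:
carry_out(plan=[[[0,0,-0.001],[0,0,0],0],[[0,0,-0.0005],[0,0,0],0.1],[[0,0,0],[0,0,0],0.3],[[0,0,0],[0,0,0],0.5],[[0,0,0],[0,0,0],0.5]])

```text
time_s: 11.23
tcp_pos: [385.5, 260.8, 43.9]
ee_rot: [2.294, 2.145, 0.005]
force: [0.9, -0.5, 0.1]
grip_width: 0.5
```

Request:
carry_out(plan=[[[0,0,-0.02],[0,0,0],0.5],[[0,0,-0.035],[0,0,0],0.5],[[0,0,-0.035],[0,0,0],0.6],[[0,0,-0.035],[0,0,0],0.6],[[0,0,-0.03],[0,0,0],0.6],[[0,0,0],[0,0,0],0.6]])

```text
time_s: 11.73
tcp_pos: [383.0, 260.5, 202.9]
ee_rot: [-2.291, -2.148, 0.007]
force: [-0.4, 0.2, -0.5]
grip_width: 0.604
```

```bash
python3 - <<'E'
from h import *
goto([560,80,260],-2.4)
f=cap('wrist','w12')
E
```

```text
t 11.73 pos [383.  260.5 202.9] yaw 86.31 tilt 0.28 F [-0.4  0.2 -0.5] grip 0.604 q7 -1.14
 shift mm [-168.9  188.1  -57.4] turn [-7.000e-02  3.000e-01  8.871e+01] | rows 13 per row [-0.013, 0.0145, -0.0044] [-0.01, 0.02, 6.82]
```

View pics/w12.png

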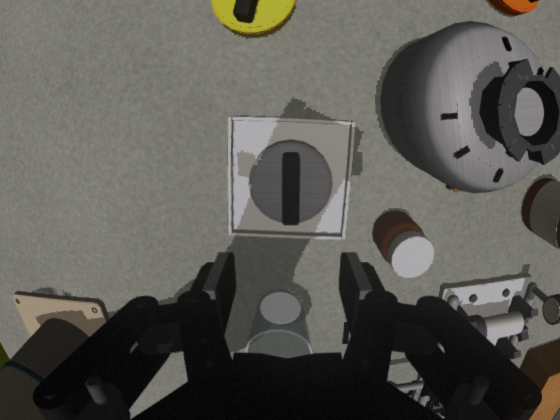

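The cap stands upright and centred in the tray at (290,182). Now going above the bank to measure it.

```bash
cat >> h.py <<'E'
def path(p,yw,n,g=0.84):
    s=bot.get_obs(); M=R.from_rotvec(s['ee_rot']).as_matrix(); y0=np.degrees(np.arctan2(M[1,0],M[0,0]))
    d=(np.array(p,float)-s['tcp_pos'])/n; dy=(yw-y0); dy=dy/n
    for k in range(n):
        a=np.radians(y0+dy*k); v=[d[0]*np.cos(a)+d[1]*np.sin(a), d[0]*np.sin(a)-d[1]*np.cos(a), -d[2]]
        print([ (np.array(v)/1000).round(3).tolist(), [0,0,round(-dy,1)]])
E
python3 - <<'E'
from h import *
path([610,0,330],-2.4,13)
E
```

```text
[[-0.019, 0.019, -0.01], [0, 0, np.float64(6.8)]]
[[-0.016, 0.021, -0.01], [0, 0, np.float64(6.8)]]
[[-0.014, 0.023, -0.01], [0, 0, np.float64(6.8)]]
[[-0.011, 0.024, -0.01], [0, 0, np.float64(6.8)]]
[[-0.008, 0.025, -0.01], [0, 0, np.float64(6.8)]]
[[-0.005, 0.026, -0.01], [0, 0, np.float64(6.8)]]
[[-0.002, 0.026, -0.01], [0, 0, np.float64(6.8)]]
[[0.001, 0.027, -0.01], [0, 0, np.float64(6.8)]]
[[0.004, 0.026, -0.01], [0, 0, np.float64(6.8)]]
[[0.007, 0.025, -0.01], [0, 0, np.float64(6.8)]]
[[0.01, 0.024, -0.01], [0, 0, np.float64(6.8)]]
[[0.013, 0.023, -0.01], [0, 0, np.float64(6.8)]]
[[0.016, 0.021, -0.01], [0, 0, np.float64(6.8)]]
```

Request:
carry_out(plan=[[[-0.019,0.019,-0.01],[0,0,6.8],0.6],[[-0.016,0.021,-0.01],[0,0,6.8],0.6],[[-0.014,0.023,-0.01],[0,0,6.8],0.6],[[-0.011,0.024,-0.01],[0,0,6.8],0.6],[[-0.008,0.025,-0.01],[0,0,6.8],0.6],[[-0.005,0.026,-0.01],[0,0,6.8],0.6],[[-0.002,0.026,-0.01],[0,0,6.8],0.6],[[0.001,0.027,-0.01],[0,0,6.8],0.6],[[0.004,0.026,-0.01],[0,0,6.8],0.6],[[0.007,0.025,-0.01],[0,0,6.8],0.6]])

```text
time_s: 12.62
tcp_pos: [551.9, 49.4, 291.5]
ee_rot: [3.105, 0.432, -0.045]
force: [0.2, 0.7, 0.3]
grip_width: 0.598
```

```bash
python3 - <<'E'
from h import *
goto([600,0,330],-2.4)
E
```

```text
t 12.62 pos [551.9  49.4 291.5] yaw 15.82 tilt 1.7 F [0.2 0.7 0.3] grip 0.598 q7 -1.58
 shift mm [ 31.6  60.7 -39.4] turn [ 0.4   1.66 18.22] | rows 3 per row [0.0105, 0.0202, -0.0131] [0.13, 0.55, 6.07]
```

Request:
carry_out(plan=[[[0.01,0.021,-0.013],[0.1,0.5,6.2],0.6],[[0.013,0.02,-0.013],[0.1,0.5,6.2],0.6],[[0.015,0.019,-0.013],[0.1,0.5,6.2],0.6],[[0.003,0.001,-0.003],[0,0,0],0.6],[[0,0,0],[0,0,0],0.6],[[0,0,0],[0,0,0],0.6]])

```text
time_s: 13.12
tcp_pos: [605.4, -17.3, 325.7]
ee_rot: [3.127, -0.126, -0.019]
force: [0.5, -0.5, 0.6]
grip_width: 0.598
```

```bash
python3 - <<'E'
from h import *
import pickle
goto([600,0,330],-2.4)
f=cap('wrist','w13'); pickle.dump(f,open('w13.pkl','wb'))
E
```

```text
t 13.12 pos [605.4 -17.3 325.7] yaw -4.61 tilt 0.99 F [ 0.5 -0.5  0.6] grip 0.598 q7 -1.77
 shift mm [ -6.8 -16.8  -4.4] turn [ 0.73  0.68 -2.21] | rows 1 per row [-0.0068, -0.0168, -0.0044] [0.73, 0.68, -2.21]
```

View pics/w13.png

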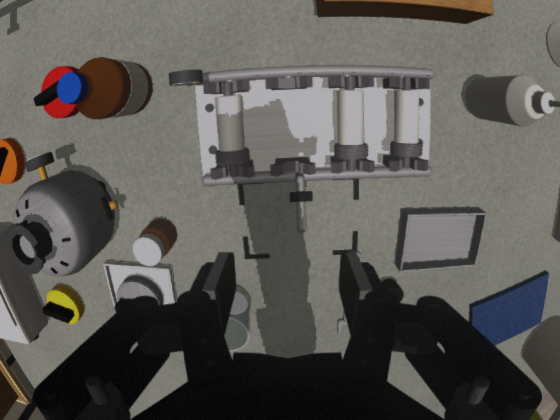

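```bash
python3 - <<'E'
import cv2
t=cv2.imread('pics/w13.png')
cv2.imwrite('pics/w13c.png',cv2.resize(t[55:260,190:390],(780,800)[::1],interpolation=cv2.INTER_CUBIC)[:600]); print(780/200,800/205)
cv2.imwrite('pics/w13d.png',cv2.resize(t[60:200,190:440],(800,448),interpolation=cv2.INTER_CUBIC))
E
```

```text
3.9 3.902439024390244
```

View pics/w13d.png

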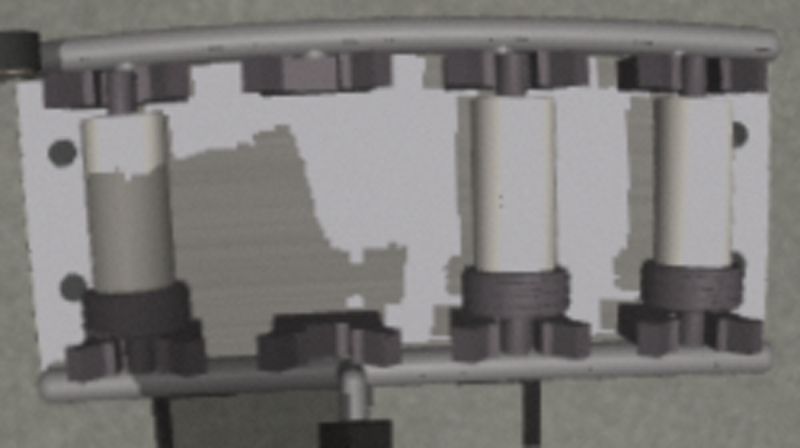

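```bash
python3 - <<'E'
from h import *
import pickle
f=pickle.load(open('w13.pkl','rb')); s=f['s']
print('cam',(R.from_rotvec(s['ee_rot']).as_matrix()@f['tool_from_camera'][:3,3]+s['tcp_pos']).round(0))
k=np.array([[124,113],[132,290],[513,97],[516,270],[695,97],[693,265]])/3.2+[190,60]-0.3
P=onz(f,k,50); print(P.round(1))
for i in (0,2,4):
    e=P[i]-P[i+1]; print('len',np.linalg.norm(e),'yaw',np.degrees(np.arctan2(e[1],e[0])),'ctr',(P[i]-44*e/np.linalg.norm(e)).round(1),(P[i+1]+26*e/np.linalg.norm(e)).round(1))
# top
g,_=pickle.load(open('fg0.pkl','rb'))
k=np.array([[157,135],[160,245],[411,105],[417,215],[538,92],[546,203]])/5+[250,140]-0.4
P=onz(g,k,50); print(P.round(1))
for i in (0,2,4):
    e=P[i]-P[i+1]; print('len',np.linalg.norm(e),'yaw',np.degrees(np.arctan2(e[1],e[0])),'ctr',(P[i]-44*e/np.linalg.norm(e)).round(1),(P[i+1]+26*e/np.linalg.norm(e)).round(1))
# expected from tape
b=np.radians(-2.4);ex=np.array([np.cos(b),np.sin(b)]);ey=np.array([-ex[1],ex[0]])
o=np.array([506.9,-33.4])+143*ex; print('bank(with spot y=0)',o, [ (o+ey*v).round(1) for v in (117,39,-39,-117)])
E
```

```text
cam [684. -22. 466.]
[[ 700.5   45.5   50. ]
 [ 628.7   49.8   50. ]
 [ 695.  -109.    50. ]
 [ 624.5 -106.5   50. ]
 [ 693.9 -187.    50. ]
 [ 623.  -184.    50. ]]
len 71.93547736052365 yaw -3.4227278536490067 ctr [656.5  48.1  50. ] [654.6  48.2  50. ]
len 70.57518036218 yaw -2.022301455447499 ctr [ 651.  -107.4   50. ] [ 650.4 -107.4   50. ]
len 70.95219624022029 yaw -2.4159789005569 ctr [ 650.  -185.1   50. ] [ 649.  -185.1   50. ]
[[ 699.5   44.7   50. ]
 [ 630.6   52.3   50. ]
 [ 696.9 -111.9   50. ]
 [ 627.7 -104.7   50. ]
 [ 694.4 -190.2   50. ]
 [ 624.3 -183.4   50. ]]
len 69.30527313759946 yaw -6.3066153717398725 ctr [655.8  49.5  50. ] [656.5  49.4  50. ]
len 69.6233244874663 yaw -5.973267783631504 ctr [ 653.2 -107.4   50. ] [ 653.6 -107.4   50. ]
len 70.39945176330022 yaw -5.595954797164255 ctr [ 650.6 -186.    50. ] [ 650.2 -185.9   50. ]
bank(with spot y=0) [649.7745647  -39.38821848] [array([654.7,  77.5]), array([ 6.514e+02, -4.000e-01]), array([648.1, -78.4]), array([ 644.9, -156.3])]
```

```bash
python3 - <<'E'
from h import *
goto([655.5,48.3,150],-2.3)
E
```

```text
t 13.17 pos [604.9 -16.7 325.4] yaw -4.55 tilt 1.01 F [ 1.  -0.1  0. ] grip 0.601 q7 -1.77
 shift mm [ 47.5 -71.  173.9] turn [ 0.7   0.74 -2.25] | rows 5 per row [0.0095, -0.0142, 0.0348] [0.14, 0.15, -0.45]
```

Request:
carry_out(plan=[[[0.01,-0.0145,0.035],[0.14,0.15,-0.45],0.6],[[0.01,-0.0145,0.035],[0.14,0.15,-0.45],0.6],[[0.01,-0.0145,0.035],[0.14,0.15,-0.45],0.6],[[0.01,-0.0145,0.035],[0.14,0.15,-0.45],0.6],[[0.01,-0.0145,0.03],[0.14,0.15,-0.45],0.6],[[0,0,0],[0,0,0],0.6],[[0,0,0],[0,0,0],0.6]])

```text
time_s: 13.75
tcp_pos: [653.4, 61.3, 144.5]
ee_rot: [-3.139, 0.037, 0.009]
force: [-0.1, -0.5, 1.3]
grip_width: 0.601
```

```bash
python3 - <<'E'
from h import *
goto([655.5,48.3,100],-2.3)
f=cap('wrist','w14');goto([655.5,48.3,100],-2.3)
E
```

```text
t 13.75 pos [653.4  61.3 144.5] yaw -1.36 tilt 0.37 F [-0.1 -0.5  1.3] grip 0.601 q7 -1.86
 shift mm [ 2.7 13.1 44.5] turn [-0.14  0.34  0.94] | rows 2 per row [0.0014, 0.0065, 0.0222] [-0.07, 0.17, 0.47]
t 13.8 pos [652.6  61.9 144.4] yaw -1.35 tilt 0.45 F [-0.8  1.3 -1.4] grip 0.597 q7 -1.86
 shift mm [ 3.5 13.6 44.3] turn [-0.18  0.41  0.95] | rows 2 per row [0.0017, 0.0068, 0.0222] [-0.09, 0.21, 0.48]
```

View pics/w14.png

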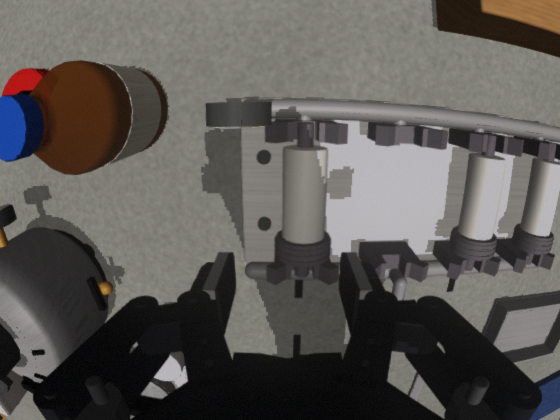

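Request:
carry_out(plan=[[[0.002,0.007,0.02],[-0.1,0.2,0.5],0.6],[[0.001,0.006,0.02],[-0.1,0.2,0.4],0.6],[[0,0,0],[0,0,0],0.6],[[0,0,0],[0,0,0],0.6]])

```text
time_s: 14.13
tcp_pos: [656.8, 48.5, 110.6]
ee_rot: [-3.141, 0.06, -0.013]
force: [0.8, 0.2, 0.4]
grip_width: 0.6
```

```bash
python3 - <<'E'
from h import *
f=cap('wrist','w15');goto([655.5,48.3,65],-2.3)
E
```

```text
t 14.18 pos [656.8  48.2 110.8] yaw -2.22 tilt 0.48 F [-1.  -0.3 -1.1] grip 0.603 q7 -1.87
 shift mm [-1.7 -0.1 45.8] turn [ 0.   -0.48  0.08] | rows 2 per row [-0.0008, -0.0, 0.0229] [0.0, -0.24, 0.04]
```

View pics/w15.png

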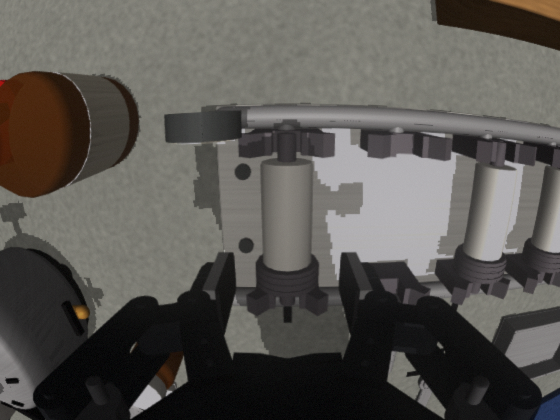

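Request:
carry_out(plan=[[[-0.001,0,0.022],[0,-0.3,0],0.6],[[0,0,0.022],[0,0,0],0.6],[[0,0,0.018],[0,0,0],0.6],[[0,0,0],[0,0,0],0.6],[[0,0,0],[0,0,0],0.6]])

```text
time_s: 14.6
tcp_pos: [663.2, 48.9, 59.6]
ee_rot: [-3.138, 0.062, -0.032]
force: [1.1, -0.6, 1.0]
grip_width: 0.601
```

```bash
python3 - <<'E'
from h import *
f=cap('wrist','w16');goto([655.5,48.3,29],-2.3)
E
```

```text
t 14.65 pos [663.2  48.8  59.7] yaw -2.26 tilt 1.19 F [0.5 0.3 0.2] grip 0.604 q7 -1.88
 shift mm [-8.3  0.9 30.6] turn [-0.16 -1.18  0.04] | rows 1 per row [-0.0083, 0.0009, 0.0306] [-0.16, -1.18, 0.04]
```

View pics/w16.png

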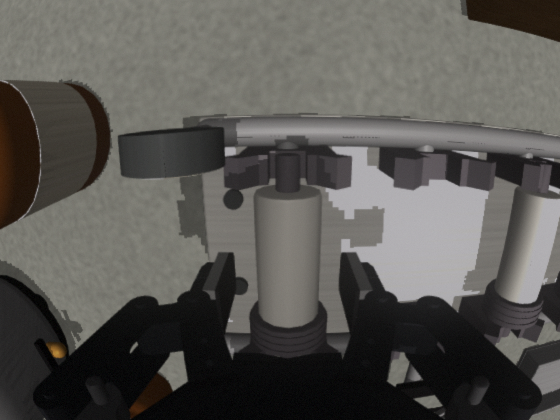

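Request:
carry_out(plan=[[[-0.007,0.001,0.012],[0,-0.8,0],0.6],[[-0.003,0,0.012],[0,-0.5,0],0.6],[[-0.001,0,0.008],[0,0,0],0.6],[[0,0,0],[0,0,0],0.6],[[0,0,0],[0,0,0],0.6]])

```text
time_s: 15.07
tcp_pos: [654.3, 48.7, 29.7]
ee_rot: [-3.137, 0.062, -0.004]
force: [0.6, -0.5, 0.8]
grip_width: 0.601
```

```bash
python3 - <<'E'
from h import *
goto([655.5,48.3,29],-2.3)
E
```

```text
t 15.07 pos [654.3  48.7  29.7] yaw -2.26 tilt 0.28 F [ 0.6 -0.5  0.8] grip 0.601 q7 -1.89
 shift mm [1.3 0.4 0.7] turn [-0.23 -0.15  0.04] | rows 1 per row [0.0013, 0.0004, 0.0007] [-0.23, -0.15, 0.04]
```

Close, then lift.

Request:
carry_out(plan=[[[0.001,0,0],[-0.2,-0.1,0],0.5],[[0,0,0],[0,0,0],0.42],[[0,0,0],[0,0,0],0.3],[[0,0,0],[0,0,0],0.2],[[0,0,0],[0,0,0],0.1]])

```text
time_s: 15.48
tcp_pos: [655.6, 48.8, 30.0]
ee_rot: [-3.141, 0.062, -0.001]
force: [0.6, 0.5, -1.0]
grip_width: 0.38
```

```bash
python3 - <<'E'
from h import *
goto([655.5,48.3,29],-2.3)
E
```

```text
t 15.48 pos [655.6  48.8  30. ] yaw -2.25 tilt 0.05 F [ 0.6  0.5 -1. ] grip 0.38 q7 -1.89
 shift mm [-0.1  0.5  1. ] turn [-0.01 -0.05  0.05] | rows 1 per row [-0.0001, 0.0005, 0.001] [-0.01, -0.05, 0.05]
```

Request:
carry_out(plan=[[[0,0,-0.01],[0,0,0],0.1],[[0,0,-0.02],[0,0,0],0.1],[[0,0,-0.03],[0,0,0],0.1],[[0,0,-0.035],[0,0,0],0.1],[[0,0,-0.025],[0,0,0],0.1],[[0,0,0],[0,0,0],0.1]])

```text
time_s: 15.98
tcp_pos: [653.5, 48.8, 155.1]
ee_rot: [3.141, -0.061, -0.008]
force: [0.9, 0.6, -1.4]
grip_width: 0.378
```

```bash
python3 - <<'E'
from h import *
f=cap('wrist','w17');goto([655.5,48.8,130],-2.3)
E
```

```text
t 16.03 pos [652.7  48.6 153.3] yaw -2.22 tilt 0.39 F [-0.2 -0.  -1.2] grip 0.377 q7 -1.86
 shift mm [ 3.  -0.3 23.3] turn [0.05 0.39 0.08] | rows 1 per row [0.003, -0.0003, 0.0233] [0.05, 0.39, 0.08]
```

View pics/w17.png

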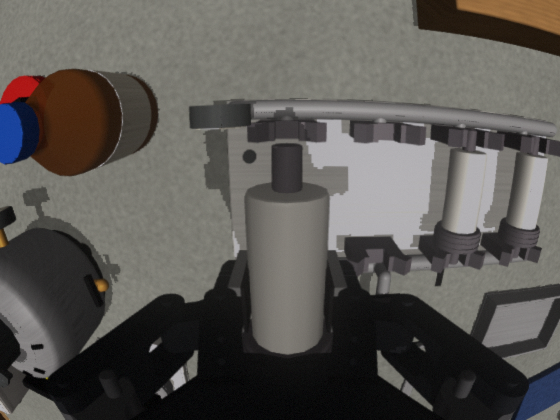

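Request:
carry_out(plan=[[[0,0,0],[0,0,-7],0.1],[[0,0,0],[0,0,-7],0.1],[[0,0,0],[0,0,-7],0.1],[[0,0,0],[0,0,-7],0.1],[[0,0,0],[0,0,-7],0.1],[[0,0,0],[0,0,-7],0.1],[[0,0,0],[0,0,-7],0.1],[[0,0,0],[0,0,-7],0.1],[[0,0,0],[0,0,-7],0.1],[[0,0,0],[0,0,-7],0.1]])

```text
time_s: 16.87
tcp_pos: [644.6, 47.1, 145.3]
ee_rot: [-2.574, -1.785, 0.033]
force: [0.9, 0.7, -1.0]
grip_width: 0.381
```

Request:
carry_out(plan=[[[0,0,0],[0,0,-7],0.1],[[0,0,0],[0,0,-7],0.1],[[0,0,0],[0,0,-7],0.1],[[0,0,0],[0,0,-7],0.1],[[0,0,0],[0,0,-7],0.1],[[0,0,0],[0,0,-7],0.1],[[0,0,0],[0,0,-7],0.1],[[0,0,0],[0,0,-7],0.1],[[0,0,0],[0,0,-7],0.1],[[0,0,0],[0,0,-7],0.1]])

```text
time_s: 17.7
tcp_pos: [634.9, 43.7, 132.7]
ee_rot: [-1.033, -2.925, 0.034]
force: [0.1, -0.1, -1.9]
grip_width: 0.382
```

```bash
python3 - <<'E'
from h import *
goto([655.5,48.8,130],177.7)
E
```

```text
t 17.7 pos [634.9  43.7 132.7] yaw 141.07 tilt 2.59 F [ 0.1 -0.1 -1.9] grip 0.382 q7 0.19
 shift mm [-12.9  17.    1.8] turn [ -1.34  -2.27 -36.59] | rows 6 per row [-0.0022, 0.0028, 0.0003] [-0.22, -0.38, -6.1]
```

Request:
carry_out(plan=[[[-0.002,0.003,-0.001],[-0.3,-0.4,-7],0.1],[[-0.002,0.003,-0.001],[-0.3,-0.4,-7],0.1],[[-0.003,0.003,-0.001],[-0.3,-0.4,-7],0.1],[[-0.003,0.003,-0.001],[-0.3,-0.4,-7],0.1],[[-0.003,0.003,0],[-0.2,-0.4,-6],0.1],[[-0.003,0.003,0],[-0.2,-0.4,-1],0.1],[[0,0,0],[0,0,0],0.1]])

```text
time_s: 18.28
tcp_pos: [650.8, 52.6, 127.0]
ee_rot: [-0.077, -3.13, -0.005]
force: [-0.0, -0.3, -0.2]
grip_width: 0.378
```

```bash
python3 - <<'E'
from h import *
goto([655.5,48.8,130],177.7)
E
```

```text
t 18.28 pos [650.8  52.6 127. ] yaw 177.18 tilt 0.63 F [-0.  -0.3 -0.2] grip 0.378 q7 0.72
 shift mm [-4.8 -3.5 -3.1] turn [ 0.19 -0.6  -0.52] | rows 1 per row [-0.0048, -0.0035, -0.0031] [0.19, -0.6, -0.52]
```

Request:
carry_out(plan=[[[-0.005,-0.0035,0.01],[0.2,-0.6,-0.5],0.1],[[0,0,0.018],[0,0,0],0.1],[[0,0,0.015],[0,0,0],0.1],[[0,0,0],[0,0,0],0.1],[[0,0,0],[0,0,0],0.1]])

```text
time_s: 18.7
tcp_pos: [654.8, 46.8, 78.5]
ee_rot: [-0.075, -3.139, 0.006]
force: [-0.6, 0.8, -1.6]
grip_width: 0.377
```

```bash
python3 - <<'E'
from h import *
f=cap('wrist','w18');goto([655.5,48.8,65],177.7)
E
```

```text
t 18.75 pos [654.5  46.6  78.3] yaw 177.28 tilt 0.26 F [ 0.6 -1.  -1.4] grip 0.382 q7 0.69
 shift mm [-0.9  2.3 13.3] turn [-0.23 -0.12 -0.42] | rows 1 per row [-0.0009, 0.0023, 0.0133] [-0.23, -0.12, -0.42]
```

View pics/w18.png

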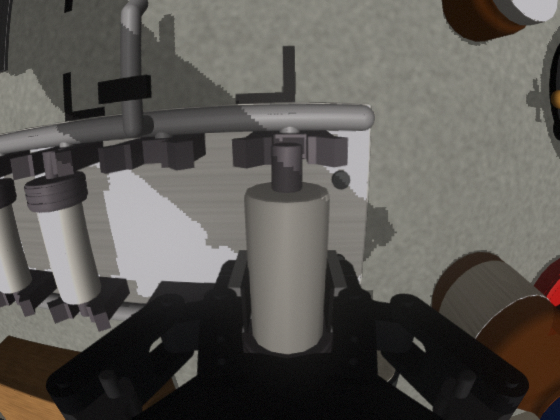

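Request:
carry_out(plan=[[[-0.001,0.0025,0.005],[-0.2,-0.1,-0.4],0.1],[[0,0,0.008],[0,0,0],0.1],[[0,0,0],[0,0,0],0.1],[[0,0,0],[0,0,0],0.1]])

```text
time_s: 19.08
tcp_pos: [656.9, 49.8, 65.7]
ee_rot: [0.064, 3.138, 0.001]
force: [-0.7, -0.3, -1.3]
grip_width: 0.38
```

```bash
python3 - <<'E'
from h import *
goto([655.5,48.8,30],177.7)
E
```

```text
t 19.08 pos [656.9  49.8  65.7] yaw 177.67 tilt 0.15 F [-0.7 -0.3 -1.3] grip 0.38 q7 0.68
 shift mm [ 1.4 -1.  35.7] turn [ 0.02  0.15 -0.03] | rows 1 per row [0.0014, -0.001, 0.0357] [0.02, 0.15, -0.03]
```

Request:
carry_out(plan=[[[0.001,0.0005,0.01],[0,0.1,0],0.1],[[0.0005,0,0.01],[0,0,0],0.1],[[0,0,0.006],[0,0,0],0.1],[[0,0,0],[0,0,0],0.1]])

```text
time_s: 19.42
tcp_pos: [655.8, 50.4, 37.9]
ee_rot: [0.064, 3.139, 0.001]
force: [-0.4, -0.5, -1.1]
grip_width: 0.376
```

```bash
python3 - <<'E'
from h import *
goto([655.5,48.8,30],177.7)
E
```

```text
t 19.42 pos [655.8  50.4  37.9] yaw 177.66 tilt 0.13 F [-0.4 -0.5 -1.1] grip 0.376 q7 0.66
 shift mm [ 0.3 -1.7  7.9] turn [ 0.03  0.12 -0.04] | rows 1 per row [0.0003, -0.0017, 0.0079] [0.03, 0.12, -0.04]
```

Request:
carry_out(plan=[[[0,-0.002,0.003],[0,0.1,0],0.1],[[0,0,0.004],[0,0,0],0.1],[[0,0,0.001],[0,0,0],0.1],[[0,0,0],[0,0,0],0.1]])

```text
time_s: 19.75
tcp_pos: [655.9, 48.7, 29.8]
ee_rot: [0.064, 3.141, 0.001]
force: [0.3, 0.6, -1.3]
grip_width: 0.381
```

```bash
python3 - <<'E'
from h import *
goto([655.5,48.8,30],177.7)
E
```

```text
t 19.75 pos [655.9  48.7  29.8] yaw 177.65 tilt 0.05 F [ 0.3  0.6 -1.3] grip 0.381 q7 0.65
 shift mm [ 0.4  0.1 -0.2] turn [ 0.04  0.02 -0.05] | rows 1 per row [0.0004, 0.0001, -0.0002] [0.04, 0.02, -0.05]
```

Request:
carry_out(plan=[[[0,0,0.001],[0,0,0],0.3],[[0,0,0],[0,0,0],0.45],[[0,0,0],[0,0,0],0.6],[[0,0,0],[0,0,0],0.6],[[0,0,-0.015],[0,0,0],0.6],[[0,0,-0.03],[0,0,0],0.6],[[0,0,-0.03],[0,0,0],0.6],[[0,0,-0.02],[0,0,0],0.6],[[0,0,0],[0,0,0],0.6]])

```text
time_s: 20.5
tcp_pos: [655.6, 49.5, 130.4]
ee_rot: [-0.063, -3.14, -0.004]
force: [0.1, 0.8, 0.7]
grip_width: 0.603
```

```bash
python3 - <<'E'
from h import *
f=cap('wrist','w19');goto([651,-107.4,130],177.7);f=cap('top','t2')
t=cv2.imread('pics/t2.png'); cv2.imwrite('pics/t2c.png',cv2.resize(t[140:300,190:450],(780,480),interpolation=cv2.INTER_CUBIC))
E
```

```text
t 20.55 pos [655.1  49.2 129. ] yaw 177.72 tilt 0.14 F [ 0.1  0.5 -0.3] grip 0.602 q7 0.74
 shift mm [  -2.1 -156.7   -1.3] turn [ 0.09 -0.1   0.02] | rows 4 per row [-0.0005, -0.0392, -0.0003] [0.02, -0.03, 0.0]
```

View pics/w19.png

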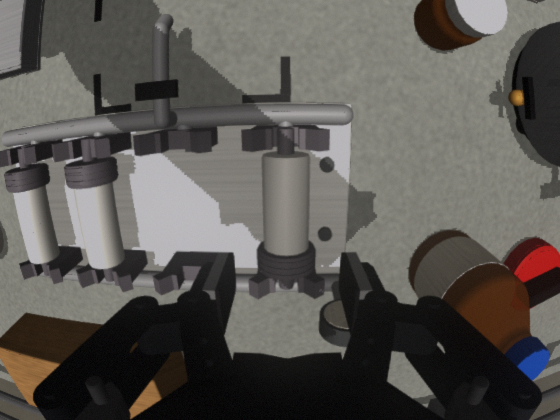

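View pics/t2c.png

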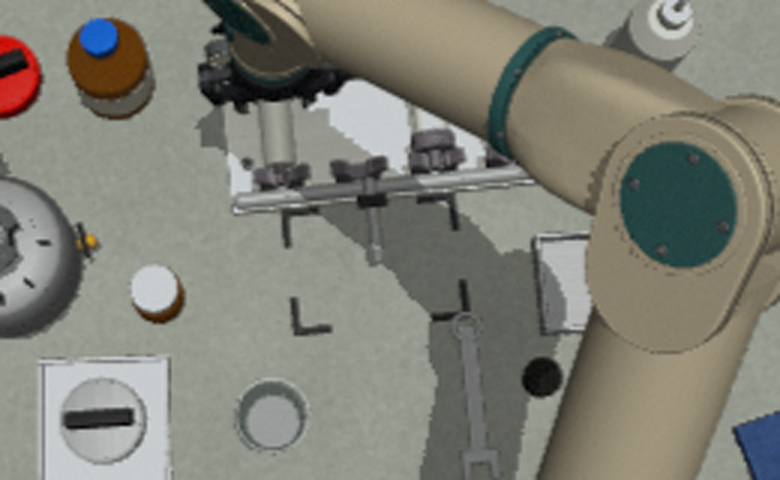

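Cartridge 1 is reversed and seated: in w19 the collar at (286,258) is now at the back. Next is cartridge 3.

Request:
carry_out(plan=[[[-0.0005,-0.04,0],[0,0,0],0.6],[[-0.0005,-0.04,0],[0,0,0],0.6],[[-0.0005,-0.04,0],[0,0,0],0.6],[[-0.0005,-0.036,0],[0,0,0],0.6],[[0,0,0],[0,0,0],0.6],[[0,0,0],[0,0,0],0.6]])

```text
time_s: 21.1
tcp_pos: [646.2, -111.2, 120.3]
ee_rot: [-0.051, -3.127, -0.003]
force: [0.0, 0.8, 1.0]
grip_width: 0.602
```

```bash
python3 - <<'E'
from h import *
f=cap('wrist','w20');goto([651,-107.4,70],177.7)
E
```

```text
t 21.15 pos [ 645.9 -112.8  119.8] yaw 178.09 tilt 0.87 F [-1.5 -1.6 -0.2] grip 0.598 q7 0.98
 shift mm [-5.7  5.6 49.7] turn [-0.06 -0.86  0.39] | rows 2 per row [-0.0028, 0.0028, 0.0248] [-0.03, -0.43, 0.2]
```

View pics/w20.png

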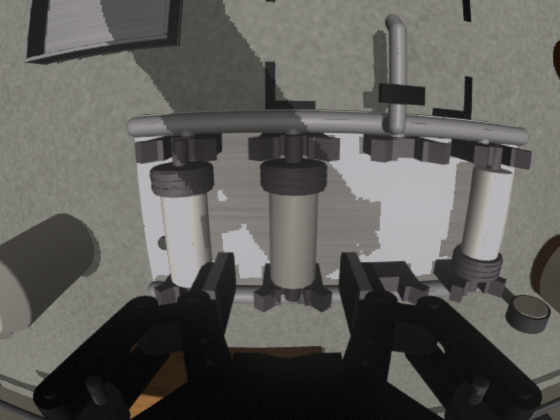

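Request:
carry_out(plan=[[[-0.004,0.004,0.015],[0,-0.5,0.3],0.6],[[-0.002,0.002,0.018],[0,-0.4,0.1],0.6],[[0,0,0.012],[0,0,0],0.6],[[0,0,0],[0,0,0],0.6],[[0,0,0],[0,0,0],0.6]])

```text
time_s: 21.57
tcp_pos: [650.7, -102.2, 71.0]
ee_rot: [-0.055, -3.139, -0.001]
force: [-0.1, 0.1, 0.8]
grip_width: 0.601
```

```bash
python3 - <<'E'
from h import *
f=cap('wrist','w21');goto([651,-107.4,30],177.7)
E
```

```text
t 21.62 pos [ 650.5 -102.1   71. ] yaw 178.0 tilt 0.16 F [-0.8  0.5 -0.4] grip 0.594 q7 0.92
 shift mm [-0.8 -5.3 41. ] turn [ 0.06 -0.15  0.3 ] | rows 2 per row [-0.0004, -0.0027, 0.0205] [0.03, -0.08, 0.15]
```

View pics/w21.png

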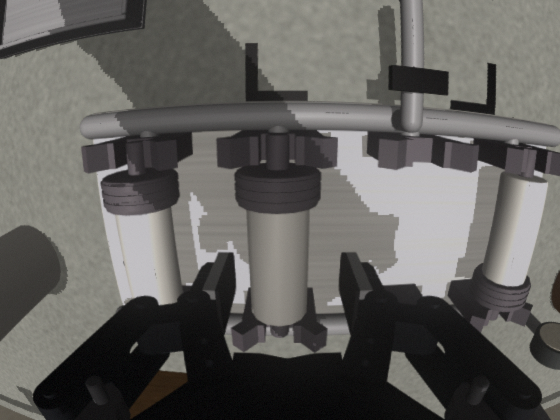

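Request:
carry_out(plan=[[[-0.0005,-0.005,0.0],[0,-0.1,0.3],0.6],[[0,0,0.015],[0,0,0],0.6],[[0,0,0.015],[0,0,0],0.6],[[0,0,0.006],[0,0,0],0.6],[[0,0,0],[0,0,0],0.6],[[0,0,0],[0,0,0],0.6]])

```text
time_s: 22.12
tcp_pos: [652.2, -107.1, 33.6]
ee_rot: [0.063, 3.139, 0.001]
force: [0.8, 0.3, 0.1]
grip_width: 0.597
```

```bash
python3 - <<'E'
from h import *
goto([651,-107.4,30],177.7)
E
```

```text
t 22.12 pos [ 652.2 -107.1   33.6] yaw 177.7 tilt 0.12 F [0.8 0.3 0.1] grip 0.597 q7 0.89
 shift mm [ 1.2 -0.4  3.6] turn [0.04 0.12 0.  ] | rows 1 per row [0.0012, -0.0004, 0.0036] [0.04, 0.12, 0.0]
```

Request:
carry_out(plan=[[[0.001,0,0.004],[0,0.1,0],0.55],[[0,0,0],[0,0,0],0.45],[[0,0,0],[0,0,0],0.35],[[0,0,0],[0,0,0],0.2],[[0,0,0],[0,0,0],0.1],[[0,0,0],[0,0,0],0.1]])

```text
time_s: 22.62
tcp_pos: [651.6, -106.8, 30.2]
ee_rot: [0.063, 3.14, 0.002]
force: [-0.6, -0.4, -1.7]
grip_width: 0.38
```

```bash
python3 - <<'E'
from h import *
goto([651,-107.4,30],177.7); f=cap('wrist','w22')
E
```

```text
t 22.62 pos [ 651.6 -106.8   30.2] yaw 177.7 tilt 0.09 F [-0.6 -0.4 -1.7] grip 0.38 q7 0.89
 shift mm [ 0.6 -0.6  0.2] turn [ 0.06  0.07 -0.  ] | rows 1 per row [0.0006, -0.0006, 0.0002] [0.06, 0.07, -0.0]
```

View pics/w22.png

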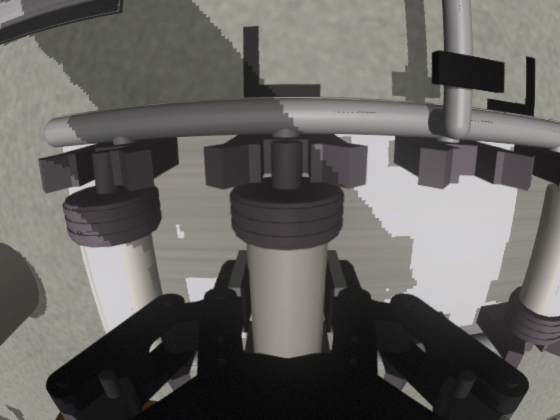

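Request:
carry_out(plan=[[[0,0,-0.01],[0,0,0],0.1],[[0,0,-0.02],[0,0,0],0.1],[[0,0,-0.03],[0,0,0],0.1],[[0,0,-0.035],[0,0,0],0.1],[[0,0,-0.025],[0,0,0],0.1],[[0,0,0],[0,0,7],0.1],[[0,0,0],[0,0,7],0.1],[[0,0,0],[0,0,7],0.1],[[0,0,0],[0,0,7],0.1],[[0,0,0],[0,0,7],0.1]])

```text
time_s: 23.5
tcp_pos: [651.2, -105.2, 162.4]
ee_rot: [1.024, 2.968, 0.007]
force: [0.4, -0.2, -1.7]
grip_width: 0.38
```

```bash
python3 - <<'E'
from h import *
goto([651,-107.4,140],177.7); goto([651,-107,140],100)
E
```

```text
t 23.5 pos [ 651.2 -105.2  162.4] yaw 141.93 tilt 0.29 F [ 0.4 -0.2 -1.7] grip 0.38 q7 0.45
 shift mm [-1.2 -1.9 22.4] turn [  0.27   0.1  -35.77] | rows 6 per row [-0.0002, -0.0003, 0.0037] [0.05, 0.02, -5.96]
t 23.5 pos [ 651.2 -105.2  162.4] yaw 141.93 tilt 0.29 F [ 0.4 -0.2 -1.7] grip 0.38 q7 0.45
 shift mm [-0.9 -1.6 22.4] turn [ 0.28 -0.09 41.93] | rows 6 per row [-0.0002, -0.0003, 0.0037] [0.05, -0.02, 6.99]
```

Request:
carry_out(plan=[[[0,0,0],[0,0,7.1],0.1],[[0,0,0],[0,0,7.1],0.1],[[0,0,0],[0,0,7.1],0.1],[[0,0,0],[0,0,7.1],0.1],[[0,0,0],[0,0,7.1],0.1],[[0,0,0],[0,0,7.1],0.1],[[0,0,0],[0,0,7.1],0.1],[[0,0,0],[0,0,7.1],0.1],[[0,0,0],[0,0,7.1],0.1],[[0,0,0],[0,0,7.1],0.1]])

```text
time_s: 24.33
tcp_pos: [650.7, -101.1, 171.4]
ee_rot: [-2.567, -1.809, -0.018]
force: [-0.3, -0.6, -1.4]
grip_width: 0.38
```

```bash
python3 - <<'E'
from h import *
goto([651,-107,140],-2.3)
E
```

```text
t 24.33 pos [ 650.7 -101.1  171.4] yaw 70.34 tilt 0.66 F [-0.3 -0.6 -1.4] grip 0.38 q7 -0.61
 shift mm [-5.7  2.1 31.3] turn [-0.08 -0.7  72.64] | rows 11 per row [-0.0005, 0.0002, 0.0028] [-0.01, -0.06, 6.6]
```

Request:
carry_out(plan=[[[-0.0005,0,0.003],[0,0,7.1],0.1],[[-0.0005,0,0.003],[0,0,7.1],0.1],[[-0.0005,0,0.003],[0,0,7.1],0.1],[[0,0.0005,0.003],[0,0,7.1],0.1],[[0,0.0005,0.003],[0,0,7.1],0.1],[[0,0.0005,0.003],[0,0,7.1],0.1],[[0,0.001,0.003],[0,0,7.1],0.1],[[0,0.001,0.003],[0,0,7.1],0.1],[[0,0.001,0.003],[0,0,7.1],0.1],[[0,0.001,0.003],[0,0,7.1],0.1]])

```text
time_s: 25.17
tcp_pos: [652.7, -99.3, 149.1]
ee_rot: [-3.125, 0.035, -0.024]
force: [0.2, 0.7, -0.9]
grip_width: 0.379
```

```bash
python3 - <<'E'
from h import *
goto([651,-107,120],-2.3)
E
```

```text
t 25.17 pos [652.7 -99.3 149.1] yaw -1.27 tilt 1.29 F [ 0.2  0.7 -0.9] grip 0.379 q7 -1.63
 shift mm [-2.   8.2 28.9] turn [-0.97 -0.84  1.03] | rows 1 per row [-0.002, 0.0082, 0.0289] [-0.97, -0.84, 1.03]
```

Request:
carry_out(plan=[[[-0.001,0.0045,0.015],[-0.5,-0.4,0.3],0.1],[[-0.001,0.0035,0.02],[-0.4,-0.4,0.1],0.1],[[-0.001,0,0.02],[0,-0.2,0],0.1],[[0,0,0],[0,0,0],0.1],[[0,0,0],[0,0,0],0.1]])

```text
time_s: 25.58
tcp_pos: [650.1, -104.6, 92.4]
ee_rot: [-3.139, 0.028, 0.003]
force: [0.8, 0.1, -0.1]
grip_width: 0.381
```

```bash
python3 - <<'E'
from h import *
goto([651,-106.9,65],-2.3)
E
```

```text
t 25.58 pos [ 650.1 -104.6   92.4] yaw -1.02 tilt 0.17 F [ 0.8  0.1 -0.1] grip 0.381 q7 -1.65
 shift mm [ 1.   2.4 27.4] turn [-0.11  0.12  1.28] | rows 1 per row [0.001, 0.0024, 0.0274] [-0.11, 0.12, 1.28]
```

Request:
carry_out(plan=[[[0,0.0025,0.01],[-0.1,0.1,1.3],0.1],[[0,0,0.012],[0,0,0],0.1],[[0,0,0.003],[0,0,0],0.1],[[0,0,0],[0,0,0],0.1],[[0,0,0],[0,0,0],0.1]])

```text
time_s: 26.0
tcp_pos: [650.9, -107.0, 66.7]
ee_rot: [-3.14, 0.061, -0.003]
force: [-0.2, -0.1, 0.0]
grip_width: 0.374
```

```bash
python3 - <<'E'
from h import *
goto([651,-106.9,30],-2.3)
f=cap('wrist','w23')
E
```

```text
t 26.0 pos [ 650.9 -107.    66.7] yaw -2.24 tilt 0.12 F [-0.2 -0.1  0. ] grip 0.374 q7 -1.67
 shift mm [ 0.  -0.1 36.7] turn [-0.06 -0.11  0.06] | rows 1 per row [0.0, -0.0001, 0.0367] [-0.06, -0.11, 0.06]
```

View pics/w23.png

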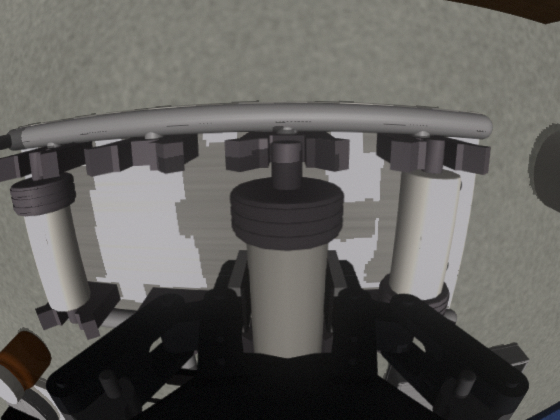

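Aligned, so lowering.

Request:
carry_out(plan=[[[-0.0005,0,0.01],[0,0,0],0.1],[[-0.0005,0,0.012],[0,0,0],0.1],[[-0.0005,0,0.006],[0,0,0],0.1],[[0,0,0.001],[0,0,0],0.1],[[0,0,0],[0,0,0],0.1]])

```text
time_s: 26.47
tcp_pos: [650.3, -107.0, 35.8]
ee_rot: [-3.14, 0.061, -0.007]
force: [1.2, 0.7, -1.0]
grip_width: 0.382
```

```bash
python3 - <<'E'
from h import *
goto([651,-106.9,30],-2.3)
E
```

```text
t 26.47 pos [ 650.3 -107.    35.8] yaw -2.22 tilt 0.25 F [ 1.2  0.7 -1. ] grip 0.382 q7 -1.68
 shift mm [ 0.7 -0.1  5.8] turn [-0.05 -0.24  0.08] | rows 1 per row [0.0007, -0.0001, 0.0058] [-0.05, -0.24, 0.08]
```

Request:
carry_out(plan=[[[0.0005,0,0.004],[0,-0.2,0],0.1],[[0,0,0.002],[0,0,0],0.1],[[0,0,0.0005],[0,0,0],0.1],[[0,0,0],[0,0,0],0.1]])

```text
time_s: 26.8
tcp_pos: [651.2, -107.0, 30.0]
ee_rot: [-3.14, 0.061, -0.001]
force: [0.1, -0.1, -1.9]
grip_width: 0.378
```

```bash
python3 - <<'E'
from h import *
goto([651,-106.9,30],-2.3)
E
```

```text
t 26.8 pos [ 651.2 -107.    30. ] yaw -2.23 tilt 0.05 F [ 0.1 -0.1 -1.9] grip 0.378 q7 -1.68
 shift mm [-0.2 -0.1 -0. ] turn [-0.03 -0.03  0.07] | rows 1 per row [-0.0002, -0.0001, -0.0] [-0.03, -0.03, 0.07]
```

Request:
carry_out(plan=[[[0,0,0.001],[0,0,0],0.3],[[0,0,0],[0,0,0],0.45],[[0,0,0],[0,0,0],0.6],[[0,0,0],[0,0,0],0.6],[[0,0,-0.015],[0,0,0],0.6],[[0,0,-0.03],[0,0,0],0.6],[[0,0,-0.03],[0,0,0],0.6],[[0,0,-0.015],[0,0,0],0.6],[[0,0,0],[0,0,0],0.6]])

```text
time_s: 27.55
tcp_pos: [651.5, -106.7, 125.2]
ee_rot: [-3.14, 0.06, -0.001]
force: [0.2, -0.7, 0.3]
grip_width: 0.601
```

```bash
python3 - <<'E'
from h import *
f=cap('wrist','w24');goto([649.7,-185.2,130],-2.3)
E
```

```text
t 27.6 pos [ 651.2 -106.7  124.2] yaw -2.2 tilt 0.06 F [ 1.1 -0.   0.6] grip 0.596 q7 -1.65
 shift mm [ 1.5 78.5 -5.9] turn [-0.06 -0.01  0.1 ] | rows 2 per row [0.0007, 0.0392, -0.003] [-0.03, -0.01, 0.05]
```

View pics/w24.png

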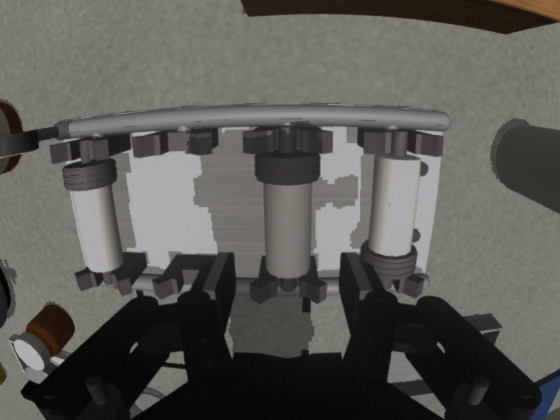

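Cartridges 1 and 3 are reversed, with collars at the back at (90,175) and (288,165). Now cartridge 4.

Request:
carry_out(plan=[[[0.0005,0.03,0],[0,0,0],0.6],[[0.0005,0.03,0],[0,0,0],0.6],[[0,0.018,0],[0,0,0],0.6],[[0,0,0],[0,0,0],0.6],[[0,0,0],[0,0,0],0.6]])

```text
time_s: 28.02
tcp_pos: [647.8, -183.9, 121.4]
ee_rot: [-3.137, 0.053, 0.005]
force: [0.1, -0.3, 0.5]
grip_width: 0.601
```

```bash
python3 - <<'E'
from h import *
goto([649.3,-185.2,70],-2.3)
E
```

```text
t 28.02 pos [ 647.8 -183.9  121.4] yaw -1.92 tilt 0.28 F [ 0.1 -0.3  0.5] grip 0.601 q7 -1.54
 shift mm [ 1.7  1.4 51.3] turn [-0.21  0.18  0.38] | rows 2 per row [0.0008, 0.0007, 0.0257] [-0.11, 0.09, 0.19]
```

Request:
carry_out(plan=[[[0.001,0.001,0.02],[-0.1,0.1,0.2],0.6],[[0,0,0.02],[0,0,0.2],0.6],[[0,0,0.008],[0,0,0],0.6],[[0,0,0],[0,0,0],0.6],[[0,0,0],[0,0,0],0.6]])

```text
time_s: 28.43
tcp_pos: [647.9, -178.4, 69.6]
ee_rot: [-3.135, 0.057, 0.007]
force: [0.1, 0.0, 0.4]
grip_width: 0.601
```

```bash
python3 - <<'E'
from h import *
goto([649.3,-185.2,30],-2.3); f=cap('wrist','w25')
E
```

```text
t 28.43 pos [ 647.9 -178.4   69.6] yaw -2.09 tilt 0.46 F [0.1 0.  0.4] grip 0.601 q7 -1.56
 shift mm [ 1.8  7.  39.6] turn [-0.37  0.27  0.21] | rows 1 per row [0.0018, 0.007, 0.0396] [-0.37, 0.27, 0.21]
```

View pics/w25.png

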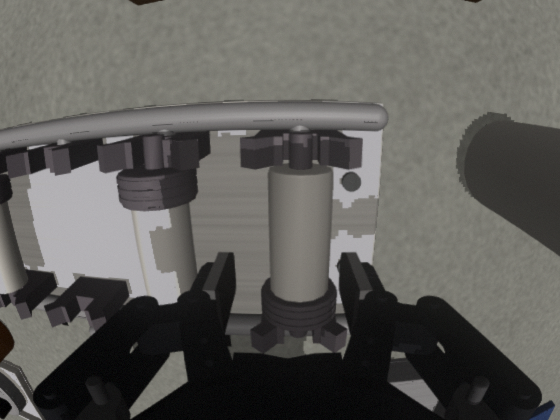

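Request:
carry_out(plan=[[[0.002,0.007,0.0],[-0.4,0.3,0.2],0.6],[[0,0,0.012],[0,0,0],0.6],[[0,0,0.014],[0,0,0],0.6],[[0,0,0.008],[0,0,0],0.6],[[0,0,0],[0,0,0],0.6],[[0,0,0],[0,0,0],0.6]])

```text
time_s: 28.98
tcp_pos: [652.2, -185.3, 35.1]
ee_rot: [3.139, -0.061, 0.009]
force: [0.1, 0.2, -0.4]
grip_width: 0.601
```

```bash
python3 - <<'E'
from h import *
goto([649.3,-185.2,30],-2.3)
E
```

```text
t 28.98 pos [ 652.2 -185.3   35.1] yaw -2.23 tilt 0.36 F [ 0.1  0.2 -0.4] grip 0.601 q7 -1.57
 shift mm [-2.9  0.   5.1] turn [ 0.1  -0.34  0.07] | rows 1 per row [-0.0029, 0.0, 0.0051] [0.1, -0.34, 0.07]
```

Request:
carry_out(plan=[[[-0.003,0,0.004],[0.1,-0.3,0],0.6],[[0,0,0.001],[0,0,0],0.55],[[0,0,0],[0,0,0],0.45],[[0,0,0],[0,0,0],0.35],[[0,0,0],[0,0,0],0.2],[[0,0,0],[0,0,0],0.1],[[0,0,0],[0,0,0],0.1]])

```text
time_s: 29.57
tcp_pos: [648.9, -185.3, 29.9]
ee_rot: [-3.141, 0.062, -0.001]
force: [-0.4, -0.4, -1.4]
grip_width: 0.378
```

```bash
python3 - <<'E'
from h import *
goto([649.3,-185.2,30],-2.3); f=cap('wrist','w26')
E
```

```text
t 29.57 pos [ 648.9 -185.3   29.9] yaw -2.25 tilt 0.02 F [-0.4 -0.4 -1.4] grip 0.378 q7 -1.57
 shift mm [ 0.4 -0.2 -0.1] turn [-0.01 -0.02  0.05] | rows 1 per row [0.0004, -0.0002, -0.0001] [-0.01, -0.02, 0.05]
```

View pics/w26.png

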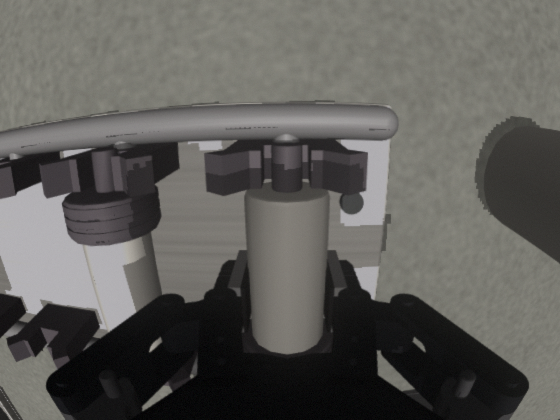

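Request:
carry_out(plan=[[[0,0,-0.01],[0,0,0],0.1],[[0,0,-0.02],[0,0,0],0.1],[[0,0,-0.03],[0,0,0],0.1],[[0,0,-0.035],[0,0,0],0.1],[[0,0,-0.03],[0,0,0],0.1],[[0,0,-0.002],[0,0,-7.1],0.1],[[0,0,-0.002],[0,0,-7.1],0.1],[[0,0,-0.001],[0,0,-7.1],0.1],[[0,0,-0.001],[0,0,-7.1],0.1],[[0,0,-0.001],[0,0,-7.1],0.1]])

```text
time_s: 30.45
tcp_pos: [649.1, -185.0, 175.8]
ee_rot: [3.002, 0.914, 0.003]
force: [0.0, -0.7, -0.5]
grip_width: 0.379
```

```bash
python3 - <<'E'
from h import *
goto([649.3,-185.2,150],100)
E
```

```text
t 30.45 pos [ 649.1 -185.   175.8] yaw 33.88 tilt 0.24 F [ 0.  -0.7 -0.5] grip 0.379 q7 -1.01
 shift mm [-0.   0.2 25.8] turn [  0.23   0.09 -66.12] | rows 10 per row [-0.0, 0.0, 0.0026] [0.02, 0.01, -6.61]
```

Request:
carry_out(plan=[[[0,0,0],[0,0,-7.1],0.1],[[0,0,0],[0,0,-7.1],0.1],[[0,0,0],[0,0,-7.1],0.1],[[0,0,0],[0,0,-7.1],0.1],[[0,0,0],[0,0,-7.1],0.1],[[0,0,0],[0,0,-7.1],0.1],[[0,0,0],[0,0,-7.1],0.1],[[0,0,0],[0,0,-7.1],0.1],[[0,0,0],[0,0,-7.1],0.1],[[0,0,0],[0,0,-7.1],0.1]])

```text
time_s: 31.28
tcp_pos: [648.7, -187.9, 185.7]
ee_rot: [1.894, 2.49, -0.006]
force: [-0.0, -0.2, -1.2]
grip_width: 0.382
```

```bash
python3 - <<'E'
from h import *
goto([649.3,-185.2,150],177.7)
E
```

```text
t 31.28 pos [ 648.7 -187.9  185.7] yaw 105.48 tilt 0.78 F [-0.  -0.2 -1.2] grip 0.382 q7 0.04
 shift mm [ 2.9  1.1 35.6] turn [ -0.21   0.8  -72.22] | rows 11 per row [0.0003, 0.0001, 0.0032] [-0.02, 0.07, -6.57]
```

Request:
carry_out(plan=[[[0,0,0.003],[0,0,-7.1],0.1],[[0,0,0.003],[0,0,-7.1],0.1],[[0,0,0.003],[0,0,-7.1],0.1],[[0,0,0.003],[0,0,-7.1],0.1],[[0,0,0.003],[0,0,-7.1],0.1],[[0,0,0.003],[0,0,-7.1],0.1],[[0,-0.001,0.003],[0,0,-7.1],0.1],[[0,-0.001,0.003],[0,0,-7.1],0.1],[[0,-0.001,0.003],[0,0,-7.1],0.1],[[0,-0.001,0.003],[0,0,-7.1],0.1]])

```text
time_s: 32.12
tcp_pos: [647.0, -197.6, 163.3]
ee_rot: [0.08, 3.128, -0.035]
force: [0.1, 0.0, -1.0]
grip_width: 0.382
```

```bash
python3 - <<'E'
from h import *
goto([649.3,-185.2,100],177.7)
E
```

```text
t 32.12 pos [ 647.  -197.6  163.3] yaw 177.08 tilt 1.47 F [ 0.1  0.  -1. ] grip 0.382 q7 1.12
 shift mm [-0.9 13.9 63. ] turn [-1.28  0.72 -0.62] | rows 2 per row [-0.0004, 0.0069, 0.0315] [-0.64, 0.36, -0.31]
```

Request:
carry_out(plan=[[[0,0.007,0.025],[-0.6,0.3,0],0.1],[[-0.001,0.006,0.025],[-0.6,0.3,0],0.1],[[0,0,0.015],[0,0,0],0.1],[[0,0,0],[0,0,0],0.1],[[0,0,0],[0,0,0],0.1]])

```text
time_s: 32.53
tcp_pos: [649.5, -189.5, 98.8]
ee_rot: [0.078, 3.137, -0.011]
force: [0.1, 0.6, -1.3]
grip_width: 0.38
```

```bash
python3 - <<'E'
from h import *
goto([649.3,-185.2,65],177.7)
E
```

```text
t 32.53 pos [ 649.5 -189.5   98.8] yaw 177.15 tilt 0.45 F [ 0.1  0.6 -1.3] grip 0.38 q7 1.07
 shift mm [ 0.6  4.5 33.8] turn [-0.38  0.23 -0.55] | rows 1 per row [0.0006, 0.0045, 0.0338] [-0.38, 0.23, -0.55]
```

Request:
carry_out(plan=[[[0.0005,0.005,0.012],[-0.4,0.2,-0.5],0.1],[[0,0,0.016],[0,0,0],0.1],[[0,0,0.003],[0,0,0],0.1],[[0,0,0],[0,0,0],0.1],[[0,0,0],[0,0,0],0.1]])

```text
time_s: 32.95
tcp_pos: [650.8, -185.3, 68.2]
ee_rot: [0.065, 3.137, -0.003]
force: [-0.0, 0.4, -1.2]
grip_width: 0.378
```

```bash
python3 - <<'E'
from h import *
goto([649.1,-185.2,30],177.7); f=cap('wrist','w27')
E
```

```text
t 32.95 pos [ 650.8 -185.3   68.2] yaw 177.62 tilt 0.26 F [-0.   0.4 -1.2] grip 0.378 q7 1.06
 shift mm [ 1.9  0.1 38.2] turn [-0.09  0.24 -0.08] | rows 1 per row [0.0019, 0.0001, 0.0382] [-0.09, 0.24, -0.08]
```

View pics/w27.png

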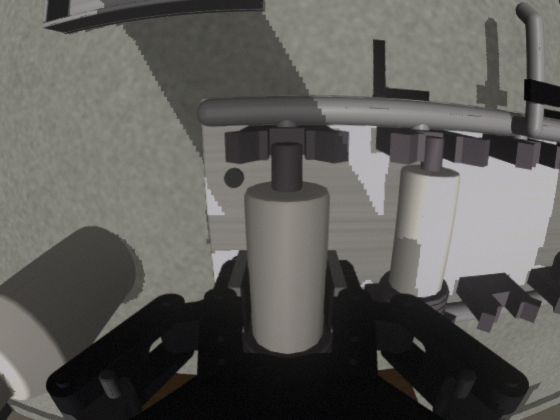

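Request:
carry_out(plan=[[[0.0015,0,0.01],[0,0.2,0],0.1],[[0,0,0.012],[0,0,0],0.1],[[0,0,0.008],[0,0,0],0.1],[[0,0,0.001],[0,0,0],0.1],[[0,0,0],[0,0,0],0.1]])

```text
time_s: 33.42
tcp_pos: [650.1, -185.5, 35.2]
ee_rot: [0.066, 3.139, -0.004]
force: [-0.4, 0.3, -1.2]
grip_width: 0.379
```

```bash
python3 - <<'E'
from h import *
goto([649.1,-185.2,30],177.7)
E
```

```text
t 33.42 pos [ 650.1 -185.5   35.2] yaw 177.6 tilt 0.19 F [-0.4  0.3 -1.2] grip 0.379 q7 1.03
 shift mm [1.  0.3 5.2] turn [-0.13  0.14 -0.1 ] | rows 1 per row [0.001, 0.0003, 0.0052] [-0.13, 0.14, -0.1]
```

Request:
carry_out(plan=[[[0.001,0,0.004],[-0.1,0.1,0],0.1],[[0,0,0.002],[0,0,0],0.1],[[0,0,0.0005],[0,0,0],0.1],[[0,0,0],[0,0,0],0.1]])

```text
time_s: 33.75
tcp_pos: [649.1, -185.4, 29.8]
ee_rot: [0.066, 3.14, -0.001]
force: [0.1, -0.1, -1.2]
grip_width: 0.381
```

```bash
python3 - <<'E'
from h import *
goto([649.1,-185.2,30],177.7)
E
```

```text
t 33.75 pos [ 649.1 -185.4   29.8] yaw 177.6 tilt 0.06 F [ 0.1 -0.1 -1.2] grip 0.381 q7 1.03
 shift mm [ 0.   0.2 -0.2] turn [-0.05  0.03 -0.1 ] | rows 1 per row [0.0, 0.0002, -0.0002] [-0.05, 0.03, -0.1]
```

Request:
carry_out(plan=[[[0,0,0.001],[0,0,0],0.3],[[0,0,0],[0,0,0],0.45],[[0,0,0],[0,0,0],0.6],[[0,0,0],[0,0,0],0.6],[[0,0,-0.015],[0,0,0],0.6],[[0,0,-0.03],[0,0,0],0.6],[[0,0,-0.035],[0,0,0],0.6],[[0,0,-0.035],[0,0,0],0.6],[[0,0,-0.035],[0,0,0],0.6],[[0,0,-0.035],[0,0,0],0.6]])

```text
time_s: 34.58
tcp_pos: [644.7, -184.6, 216.6]
ee_rot: [-0.061, -3.128, -0.005]
force: [-0.3, -0.4, 0.4]
grip_width: 0.603
```

```bash
python3 - <<'E'
from h import *
import pickle
goto([649.1,-185.2,300],177.7)
f=cap('wrist','w28'); pickle.dump(f,open('w28.pkl','wb'))
f=cap('top','t3'); pickle.dump(f,open('t3.pkl','wb'))
E
```

```text
t 34.58 pos [ 644.7 -184.6  216.6] yaw 177.76 tilt 0.75 F [-0.3 -0.4  0.4] grip 0.603 q7 1.18
 shift mm [ -3.3  -0.2 -83.5] turn [ 0.16 -0.73  0.06] | rows 3 per row [-0.0011, -0.0001, -0.0278] [0.05, -0.24, 0.02]
```

View pics/w28.png

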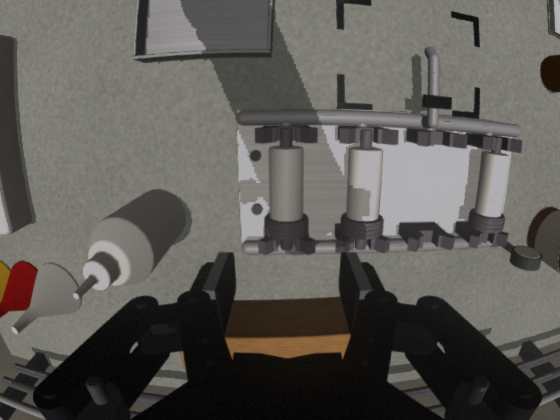

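View pics/t3.png

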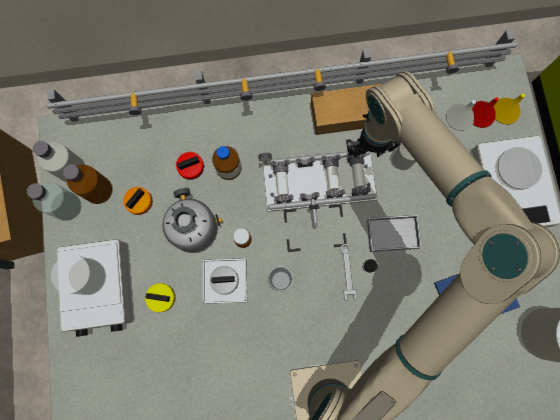

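All three collars are now at the back in w28, and the pan has been knocked from (409,234) to about (394,234) in the top view. Measuring it.

```bash
python3 - <<'E'
import cv2
t=cv2.imread('pics/t3.png'); cv2.imwrite('pics/t3c.png',cv2.resize(t[190:310,270:430],(800,600),interpolation=cv2.INTER_CUBIC))
E
```

```text
(no output)
```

View pics/t3c.png

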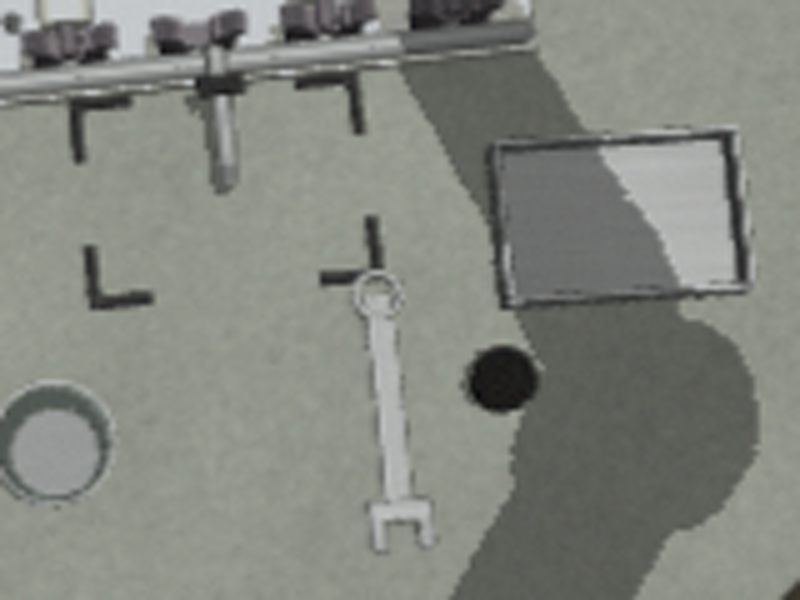

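```bash
python3 - <<'E'
from h import *
import pickle
f=pickle.load(open('t3.pkl','rb'))
k=np.array([[490,145],[738,128],[748,290],[506,307]])/5+[270,190]-0.4
P=onz(f,k,30); print(P.round(1),P.mean(0).round(1))
for a,b in((0,1),(3,2),(0,3),(1,2)):
    e=P[a]-P[b]; print(np.linalg.norm(e).round(1),np.degrees(np.arctan2(e[1],e[0])).round(2))
t=np.array([[70,102],[356,75],[382,281],[92,308]])/5+[270,190]-0.4
T=onz(f,t,0); print('tape',T.round(1),T.mean(0).round(1))
w=np.array([[375,272],[355,293],[400,293]])/5+[270,190]-0.4; print('wrench',onz(f,w,5).round(1))
w=pickle.load(open('w28.pkl','rb'))
P=onz(w,[[138,58],[270,53]],30);print('wrist pan edge',P.round(1))
P=onz(w,[[339,5],[337,109],[478,115],[479,44]],0);print('wrist tape',P.round(1))
b=np.radians(-2.3);ex=np.array([np.cos(b),np.sin(b)]);ey=np.array([-ex[1],ex[0]])
o=np.array([650.4,-107])+39*ey;print('bank',o,'front edge minus63',o-143*ex)
E
```

```text
[[ 507.  -193.5   30. ]
 [ 496.6 -344.    30. ]
 [ 398.6 -331.2   30. ]
 [ 408.4 -186.2   30. ]] [ 452.7 -263.7   30. ]
150.9 86.07
145.4 86.13
98.8 -4.24
98.8 -7.45
tape [[ 574.7   54.1    0. ]
 [ 567.2 -124.3    0. ]
 [ 437.6 -119.5    0. ]
 [ 445.6   58.4    0. ]] [506.3 -32.8   0. ]
wrench [[ 443.1 -115.5    5. ]
 [ 432.  -101.3    5. ]
 [ 428.3 -128.4    5. ]]
wrist pan edge [[ 501.  -337.2   30. ]
 [ 512.1 -196.2   30. ]]
wrist tape [[ 451.2 -119.5    0. ]
 [ 571.3 -126.5    0. ]
 [ 572.7   53.9    0. ]
 [ 482.4   57.6    0. ]]
bank [651.96513991 -68.03141859] front edge minus63 [509.08034141 -62.29257226]
```

```bash
python3 - <<'E'
from h import *
goto([470,-320,190],175.5)
E
```

```text
t 34.68 pos [ 648.9 -183.6  222.4] yaw 177.72 tilt 0.13 F [0.9 0.4 1.1] grip 0.597 q7 1.17
 shift mm [ 173.3 -143.5   32.2] turn [ 0.13 -0.04  2.22] | rows 5 per row [0.0347, -0.0287, 0.0064] [0.03, -0.01, 0.44]
```

Request:
carry_out(plan=[[[0.035,-0.028,0.003],[0,0,0.4],0.6],[[0.035,-0.028,0.003],[0,0,0.4],0.6],[[0.035,-0.028,0.003],[0,0,0.4],0.6],[[0.035,-0.028,0.003],[0,0,0.4],0.6],[[0.03,-0.025,0.003],[0,0,0.4],0.6],[[0.01,-0.01,0.003],[0,0,0],0.6],[[0,0,0],[0,0,0],0.6],[[0,0,0],[0,0,0],0.6]])

```text
time_s: 35.35
tcp_pos: [460.0, -317.8, 209.2]
ee_rot: [0.106, 3.131, 0.002]
force: [-0.5, 0.6, 0.6]
grip_width: 0.602
```

```bash
python3 - <<'E'
from h import *
import pickle
f=cap('wrist','w29'); pickle.dump(f,open('w29.pkl','wb'));goto([450,-337,150],175.5)
E
```

```text
t 35.4 pos [ 460.5 -317.6  209.2] yaw 176.17 tilt 0.53 F [ 0.  -0.4 -0.4] grip 0.598 q7 1.33
 shift mm [  9.7 -20.2  59.1] turn [0.08 0.52 0.67] | rows 2 per row [0.0048, -0.0101, 0.0296] [0.04, 0.26, 0.34]
```

View pics/w29.png

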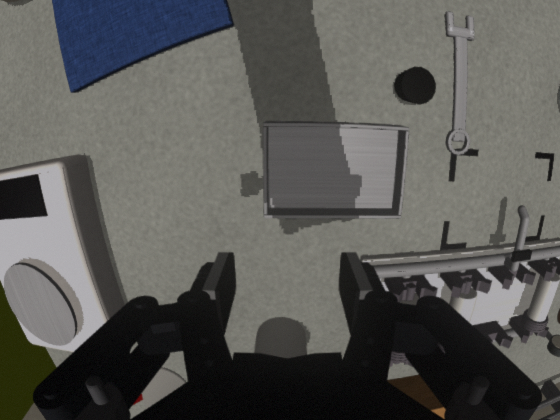

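```bash
python3 - <<'E'
from h import *
import pickle
w=pickle.load(open('w29.pkl','rb'))
P=onz(w,[[265,122],[408,126],[401,216],[264,215]],30);print(P.round(1),P.mean(0).round(1))
for a,b in((0,1),(3,2),(0,3),(1,2)):
    e=P[a]-P[b]; print(np.linalg.norm(e).round(1),np.degrees(np.arctan2(e[1],e[0])).round(2))
T=onz(w,[[451,181],[443,220],[476,153]],0);print(T.round(1))
E
```

```text
[[ 400.7 -335.3   30. ]
 [ 410.7 -190.4   30. ]
 [ 508.2 -196.    30. ]
 [ 496.6 -344.3   30. ]] [ 454.  -266.5   30. ]
145.3 -93.95
148.8 -94.48
96.3 174.64
97.7 176.67
[[ 479.8 -120.     0. ]
 [ 529.7 -126.8    0. ]
 [ 445.8  -85.3    0. ]]
```

```bash
python3 - <<'E'
from h import *
goto([448.7,-338.5,90],175.8)
E
```

```text
t 35.4 pos [ 460.5 -317.6  209.2] yaw 176.17 tilt 0.53 F [ 0.  -0.4 -0.4] grip 0.598 q7 1.33
 shift mm [ 11.4 -21.8 119.1] turn [0.08 0.52 0.37] | rows 3 per row [0.0038, -0.0073, 0.0397] [0.03, 0.17, 0.12]
```

Request:
carry_out(plan=[[[0.003,-0.006,0.03],[0,0.2,0.1],0.5],[[0.003,-0.006,0.03],[0,0.2,0.1],0.5],[[0.003,-0.006,0.03],[0,0.1,0.1],0.5],[[0.002,-0.004,0.025],[0,0,0],0.5],[[0,0,0],[0,0,0],0.5],[[0,0,0],[0,0,0],0.5]])

```text
time_s: 35.9
tcp_pos: [463.8, -330.7, 96.1]
ee_rot: [0.09, 3.123, 0.003]
force: [0.5, -0.4, 0.4]
grip_width: 0.497
```

```bash
python3 - <<'E'
from h import *
goto([448.7,-338.5,60],175.8); f=cap('wrist','w30')
E
```

```text
t 35.9 pos [ 463.8 -330.7   96.1] yaw 176.7 tilt 0.99 F [ 0.5 -0.4  0.4] grip 0.497 q7 1.23
 shift mm [15.2 -8.7 35.9] turn [0.13 0.98 0.9 ] | rows 1 per row [0.0152, -0.0087, 0.0359] [0.13, 0.98, 0.9]
```

View pics/w30.png

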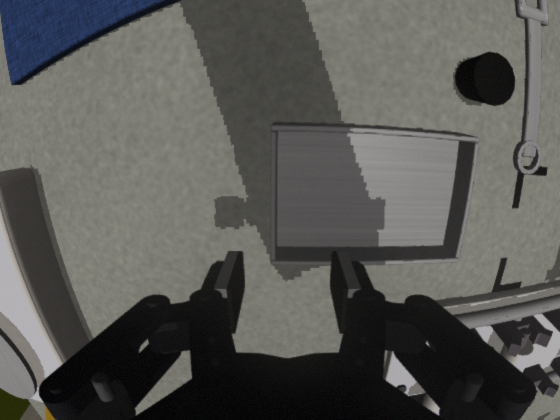

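Request:
carry_out(plan=[[[0.014,-0.008,0.005],[0.1,0.9,0.8],0.5],[[0.003,-0.001,0.012],[0,0.2,0],0.5],[[0,0,0.012],[0,0,0],0.5],[[0,0,0],[0,0,0],0.5],[[0,0,0],[0,0,0],0.5]])

```text
time_s: 36.37
tcp_pos: [449.6, -338.7, 69.9]
ee_rot: [0.11, 3.135, -0.005]
force: [0.8, -0.3, -0.0]
grip_width: 0.498
```

```bash
python3 - <<'E'
from h import *
goto([448.7,-338.5,35],175.8); f=cap('wrist','w31')
import pickle; pickle.dump(f,open('w31.pkl','wb'))
E
```

```text
t 36.37 pos [ 449.6 -338.7   69.9] yaw 175.98 tilt 0.32 F [ 0.8 -0.3 -0. ] grip 0.498 q7 1.2
 shift mm [ 1.1  0.3 34.9] turn [-0.19  0.25  0.18] | rows 1 per row [0.0011, 0.0003, 0.0349] [-0.19, 0.25, 0.18]
```

View pics/w31.png

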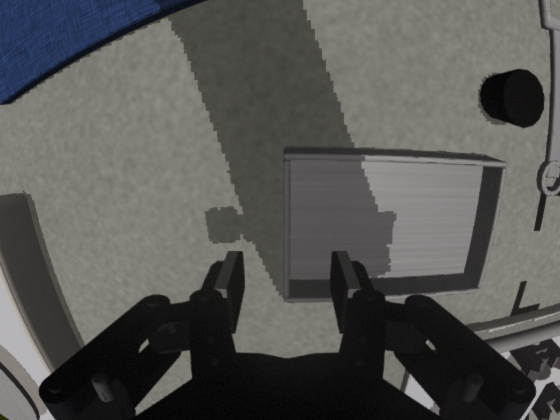

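```bash
python3 - <<'E'
from h import *
import pickle
w=pickle.load(open('w31.pkl','rb'))
print(proj(w,[[448.7,-338.5,30],[449.6,-338.7,70]]))
P=onz(w,[[285,149],[286,300],[504,162],[481,290]],30);print(P.round(1),P.mean(0).round(1))
E
```

```text
[[288.06919108 232.28964277]
 [287.80651413 265.13628267]]
[[ 398.5 -336.8   30. ]
 [ 497.7 -343.2   30. ]
 [ 411.5 -192.8   30. ]
 [ 508.9 -196.1   30. ]] [ 454.2 -267.2   30. ]
```

Request:
carry_out(plan=[[[0.001,0,0.015],[-0.2,0.2,0.2],0.5],[[0.002,0,0.015],[0,0.1,0],0.5],[[0.002,0,0.012],[0,0.1,0],0.5],[[0,0,0],[0,0,0],0.5],[[0,0,0],[0,0,0],0.5]])

```text
time_s: 36.83
tcp_pos: [445.2, -338.8, 25.2]
ee_rot: [-0.118, -3.138, -0.0]
force: [-0.4, 0.9, 0.7]
grip_width: 0.497
```

```bash
python3 - <<'E'
from h import *
goto([448.7,-338.5,10],175.8); f=cap('wrist','w32')
E
```

```text
t 36.83 pos [ 445.2 -338.8   25.2] yaw 175.71 tilt 0.07 F [-0.4  0.9  0.7] grip 0.497 q7 1.14
 shift mm [-3.5  0.6 15.2] turn [ 0.   -0.07 -0.09] | rows 1 per row [-0.0035, 0.0006, 0.0152] [0.0, -0.07, -0.09]
```

View pics/w32.png

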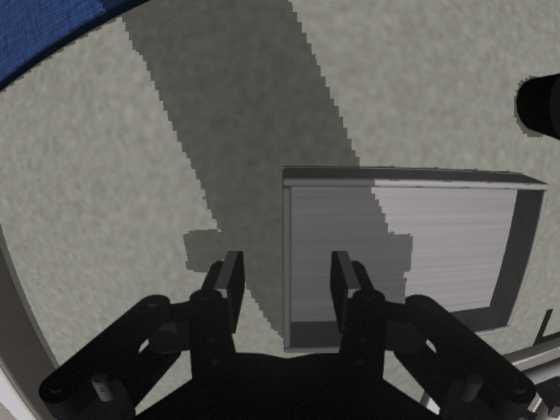

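Request:
carry_out(plan=[[[-0.002,0,0.007],[0,0,0],0.4],[[-0.001,0,0.005],[0,0,0],0.35],[[0,0,0.001],[0,0,0],0.3],[[0,0,0],[0,0,0],0.2],[[0,0,0],[0,0,0],0.12]])

```text
time_s: 37.3
tcp_pos: [449.7, -339.3, 12.2]
ee_rot: [0.118, 3.139, -0.001]
force: [-0.9, -0.1, -0.3]
grip_width: 0.121
```

```bash
python3 - <<'E'
from h import *
goto([448.7,-338.5,10],175.8); f=cap('wrist','w33')
E
```

```text
t 37.3 pos [ 449.7 -339.3   12.2] yaw 175.69 tilt 0.06 F [-0.9 -0.1 -0.3] grip 0.121 q7 1.12
 shift mm [1.1 0.8 2.2] turn [-0.04  0.05 -0.11] | rows 1 per row [0.0011, 0.0008, 0.0022] [-0.04, 0.05, -0.11]
```

View pics/w33.png

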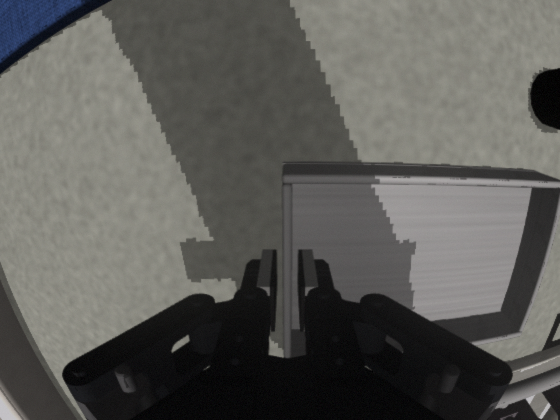

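Request:
carry_out(plan=[[[0,0,0],[0,0,0],0.08],[[0,0,0],[0,0,0],0.04],[[0,0,0],[0,0,0],0],[[0,0,0],[0,0,0],0],[[0,0,0.0005],[0,0,0],0]])

```text
time_s: 37.77
tcp_pos: [449.8, -339.4, 12.7]
ee_rot: [0.118, 3.138, -0.002]
force: [-2.3, 1.0, 9.4]
grip_width: 0.028
```

```bash
python3 - <<'E'
from h import *
goto([448.7,-338.5,10],175.8)
E
```

```text
t 37.77 pos [ 449.8 -339.4   12.7] yaw 175.69 tilt 0.11 F [-2.3  1.   9.4] grip 0.028 q7 1.12
 shift mm [1.1 0.9 2.7] turn [-0.08  0.08 -0.11] | rows 1 per row [0.0011, 0.0009, 0.0027] [-0.08, 0.08, -0.11]
```

Request:
carry_out(plan=[[[-0.006,0,0.0005],[0,0,-0.4],0],[[-0.01,0,0.0007],[0,0,-0.4],0],[[-0.01,0,0.0007],[0,0,-0.4],0]])

```text
time_s: 38.02
tcp_pos: [466.4, -341.2, 12.8]
ee_rot: [-0.084, -3.124, 0.008]
force: [-6.6, 1.6, 11.1]
grip_width: 0.027
```

```bash
python3 - <<'E'
from h import *
goto([505.2,-339,12.7],177.6)
E
```

```text
t 38.02 pos [ 466.4 -341.2   12.8] yaw 176.93 tilt 1.0 F [-6.6  1.6 11.1] grip 0.027 q7 1.16
 shift mm [-38.6   4.3  -0.6] turn [-0.3  -0.96 -0.67] | rows 1 per row [-0.0386, 0.0043, -0.0006] [-0.3, -0.96, -0.67]
```

Request:
carry_out(plan=[[[-0.009,0.002,0.0006],[-0.1,-0.3,-0.2],0],[[-0.009,0.004,0.0006],[-0.1,-0.3,-0.2],0],[[-0.009,0.006,0.0006],[-0.1,-0.3,-0.2],0],[[-0.008,0.01,0.0006],[0,-0.2,-0.1],0]])

```text
time_s: 38.35
tcp_pos: [498.0, -327.8, 12.7]
ee_rot: [-0.07, -3.134, 0.019]
force: [-3.9, -5.2, 7.6]
grip_width: 0.025
```

```bash
python3 - <<'E'
from h import *
goto([504,-300,12.7],177.6); f=cap('wrist','w34')
E
```

```text
t 38.35 pos [ 498.  -327.8   12.7] yaw 177.45 tilt 0.82 F [-3.9 -5.2  7.6] grip 0.025 q7 1.15
 shift mm [-4.7 28.  -0.4] turn [-0.72 -0.39 -0.14] | rows 1 per row [-0.0047, 0.028, -0.0004] [-0.72, -0.39, -0.14]
```

View pics/w34.png

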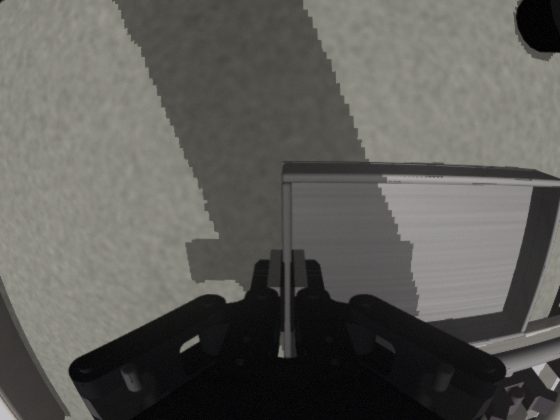

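Request:
carry_out(plan=[[[-0.001,0.012,0.0006],[-0.2,-0.2,0],0],[[-0.001,0.012,0.0006],[-0.2,-0.1,0],0],[[-0.001,0.013,0.0006],[-0.1,0,0],0],[[0,0.013,0.0006],[0,0,0],0],[[0,0.013,0.0006],[0,0,0],0]])

```text
time_s: 38.82
tcp_pos: [508.2, -274.2, 12.7]
ee_rot: [0.082, 3.134, -0.033]
force: [0.1, -4.5, 6.0]
grip_width: 0.026
```

```bash
python3 - <<'E'
from h import *
goto([505.2,-106.1,12.7],177.6)
E
```

```text
t 38.82 pos [ 508.2 -274.2   12.7] yaw 177.01 tilt 1.26 F [ 0.1 -4.5  6. ] grip 0.026 q7 0.99
 shift mm [ 11.7 167.7  -3.6] turn [-1.2   0.39 -0.6 ] | rows 5 per row [0.0023, 0.0335, -0.0007] [-0.24, 0.08, -0.12]
```

Request:
carry_out(plan=[[[0.006,0,0.0006],[-0.4,0.2,-0.3],0],[[0.006,0.001,0.0006],[-0.4,0.1,-0.3],0],[[0.001,0,0.0003],[-0.3,0,0],0]])

```text
time_s: 39.07
tcp_pos: [497.7, -269.7, 12.6]
ee_rot: [0.058, 3.134, 0.003]
force: [2.7, 3.7, 3.8]
grip_width: 0.027
```

```bash
python3 - <<'E'
from h import *
goto([505.2,-106.1,12.7],177.6); f=cap('wrist','w35')
E
```

```text
t 39.07 pos [ 497.7 -269.7   12.6] yaw 177.88 tilt 0.42 F [2.7 3.7 3.8] grip 0.027 q7 1.01
 shift mm [ -1.5 163.7   0.2] turn [0.1  0.4  0.28] | rows 4 per row [-0.0004, 0.0409, 0.0001] [0.03, 0.1, 0.07]
```

View pics/w35.png

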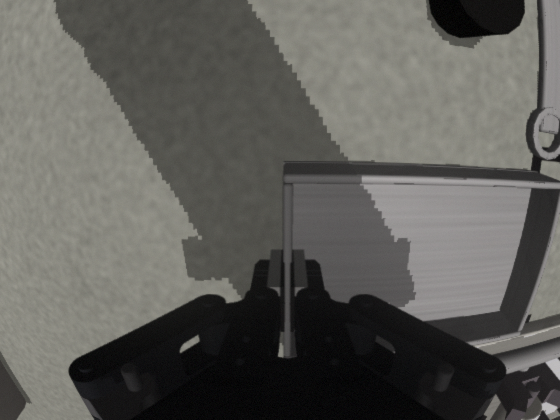

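Request:
carry_out(plan=[[[0,0.009,0.0007],[0,0.1,0],0],[[0.0005,0.009,0.0007],[0,0.1,0],0],[[0.0008,0.009,0.0007],[-0.1,0,0],0]])

```text
time_s: 39.37
tcp_pos: [497.3, -256.3, 12.7]
ee_rot: [0.076, 3.136, -0.02]
force: [0.8, -6.5, 9.3]
grip_width: 0.029
```

```bash
python3 - <<'E'
from h import *
goto([505.2,-106.1,12.7],177.6)
E
```

```text
t 39.37 pos [ 497.3 -256.3   12.7] yaw 177.22 tilt 0.8 F [ 0.8 -6.5  9.3] grip 0.029 q7 0.95
 shift mm [ -0.6 150.4  -2. ] turn [-0.74  0.29 -0.38] | rows 4 per row [-0.0002, 0.0376, -0.0005] [-0.19, 0.07, -0.1]
```

Request:
carry_out(plan=[[[-0.0005,0.01,0.0006],[-0.25,0.1,-0.2],0],[[0,0.01,0.0006],[-0.25,0.1,-0.2],0],[[0,0.01,0.0006],[-0.2,0,-0.15],0],[[0,0.01,0.0006],[-0.2,0,-0.15],0]])

```text
time_s: 39.7
tcp_pos: [498.9, -234.7, 12.6]
ee_rot: [0.079, 3.139, -0.036]
force: [-0.7, -6.7, 10.1]
grip_width: 0.026
```

```bash
python3 - <<'E'
from h import *
goto([505.2,-106.1,12.7],177.6)
E
```

```text
t 39.7 pos [ 498.9 -234.7   12.6] yaw 177.13 tilt 1.31 F [-0.7 -6.7 10.1] grip 0.026 q7 0.88
 shift mm [ 1.000e-01  1.288e+02 -3.000e+00] turn [-1.3   0.11 -0.47] | rows 4 per row [0.0, 0.0322, -0.0007] [-0.33, 0.03, -0.12]
```

Request:
carry_out(plan=[[[0,0.012,0.0006],[-0.5,0,-0.25],0],[[0,0.012,0.0006],[-0.5,0,-0.25],0],[[-0.0003,0.012,0.0006],[-0.4,0,-0.2],0],[[-0.0003,0.012,0.0006],[-0.4,0,-0.2],0]])

```text
time_s: 40.03
tcp_pos: [501.5, -206.6, 12.6]
ee_rot: [0.077, 3.138, -0.031]
force: [-0.6, -7.8, 10.9]
grip_width: 0.027
```

```bash
python3 - <<'E'
from h import *
goto([505.2,-106.1,12.7],177.6); f=cap('wrist','w36')
E
```

```text
t 40.03 pos [ 501.5 -206.6   12.6] yaw 177.2 tilt 1.13 F [-0.6 -7.8 10.9] grip 0.027 q7 0.82
 shift mm [  1.2 100.5  -2. ] turn [-1.12  0.15 -0.4 ] | rows 3 per row [0.0004, 0.0335, -0.0007] [-0.37, 0.05, -0.13]
```

View pics/w36.png

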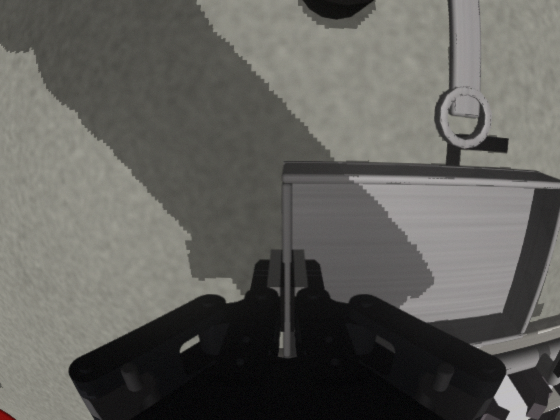

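Request:
carry_out(plan=[[[0,0.013,0.0006],[-0.5,0,-0.25],0],[[0,0.013,0.0006],[-0.5,0,-0.25],0],[[0,0.013,0.0006],[-0.5,0,-0.2],0],[[0,0.013,0.0006],[-0.5,0,-0.2],0]])

```text
time_s: 40.42
tcp_pos: [504.3, -173.3, 12.6]
ee_rot: [0.073, 3.137, -0.02]
force: [-0.5, -6.9, 12.0]
grip_width: 0.032
```

```bash
python3 - <<'E'
from h import *
goto([505.2,-106.1,12.7],177.6)
E
```

```text
t 40.42 pos [ 504.3 -173.3   12.6] yaw 177.32 tilt 0.75 F [-0.5 -6.9 12. ] grip 0.032 q7 0.75
 shift mm [ 2.2 67.2 -0.9] turn [-0.72  0.21 -0.28] | rows 2 per row [0.0011, 0.0336, -0.0005] [-0.36, 0.11, -0.14]
```

Request:
carry_out(plan=[[[0.001,0.013,0.0006],[-0.4,0.1,-0.2],0],[[0.0008,0.013,0.0006],[-0.4,0.1,-0.2],0],[[0.0005,0.012,0.0006],[-0.4,0,-0.2],0],[[0.0005,0.012,0.0006],[-0.4,0,-0.2],0]])

```text
time_s: 40.75
tcp_pos: [505.0, -142.7, 12.6]
ee_rot: [0.075, 3.139, -0.022]
force: [-0.5, -6.8, 12.7]
grip_width: 0.027
```

```bash
python3 - <<'E'
from h import *
import pickle
goto([505.2,-106.1,12.7],177.6); f=cap('wrist','w37');f=cap('top','t4'); pickle.dump(f,open('t4.pkl','wb'))
t=cv2.imread('pics/t4.png'); cv2.imwrite('pics/t4c.png',cv2.resize(t[190:310,270:430],(800,600),interpolation=cv2.INTER_CUBIC))
E
```

```text
t 40.75 pos [ 505.  -142.7   12.6] yaw 177.27 tilt 0.81 F [-0.5 -6.8 12.7] grip 0.027 q7 0.67
 shift mm [ 1.5 36.5 -0.6] turn [-0.8   0.13 -0.33] | rows 1 per row [0.0015, 0.0365, -0.0006] [-0.8, 0.13, -0.33]
```

View pics/w37.png

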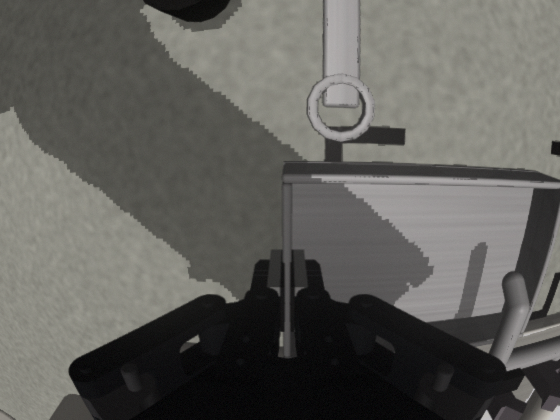

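View pics/t4c.png

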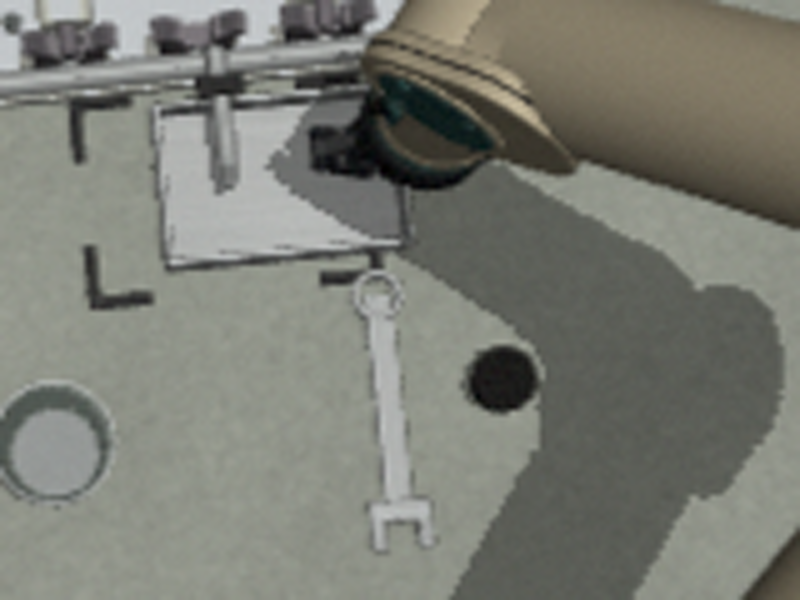

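Request:
carry_out(plan=[[[0.0008,0.012,0.0006],[-0.4,0.1,-0.2],0],[[0.0005,0.012,0.0006],[-0.4,0.1,-0.2],0],[[0.0005,0.011,0.0006],[-0.3,0,-0.2],0]])

```text
time_s: 41.1
tcp_pos: [505.9, -120.9, 12.6]
ee_rot: [0.074, 3.141, -0.023]
force: [-0.3, -9.2, 11.9]
grip_width: 0.028
```

```bash
python3 - <<'E'
from h import *
goto([505.2,-106.1,12.7],177.6)
E
```

```text
t 41.1 pos [ 505.9 -120.9   12.6] yaw 177.31 tilt 0.82 F [-0.3 -9.2 11.9] grip 0.028 q7 0.62
 shift mm [ 1.4 14.8 -0.3] turn [-0.82  0.02 -0.29] | rows 1 per row [0.0014, 0.0148, -0.0003] [-0.82, 0.02, -0.29]
```

Request:
carry_out(plan=[[[0.0006,0.01,0.0006],[-0.4,0,-0.3],0],[[0.0004,0.008,0.0004],[-0.4,0,-0.3],0],[[0,0,0],[0,0,0],0],[[0,0,0],[0,0,0],0]])

```text
time_s: 41.43
tcp_pos: [506.2, -112.2, 12.6]
ee_rot: [0.069, 3.14, -0.02]
force: [1.5, -0.5, 0.8]
grip_width: 0.025
```

```bash
python3 - <<'E'
from h import *
import pickle
goto([505.2,-106.1,12.7],177.6);f=cap('top','t5'); pickle.dump(f,open('t5.pkl','wb'))
t=cv2.imread('pics/t5.png'); cv2.imwrite('pics/t5c.png',cv2.resize(t[195:265,270:370],(800,560),interpolation=cv2.INTER_CUBIC))
E
```

```text
t 41.43 pos [ 506.2 -112.2   12.6] yaw 177.5 tilt 0.73 F [ 1.5 -0.5  0.8] grip 0.025 q7 0.6
 shift mm [ 1.2  6.  -0.1] turn [-0.73  0.07 -0.1 ] | rows 1 per row [0.0012, 0.006, -0.0001] [-0.73, 0.07, -0.1]
```

View pics/t5c.png

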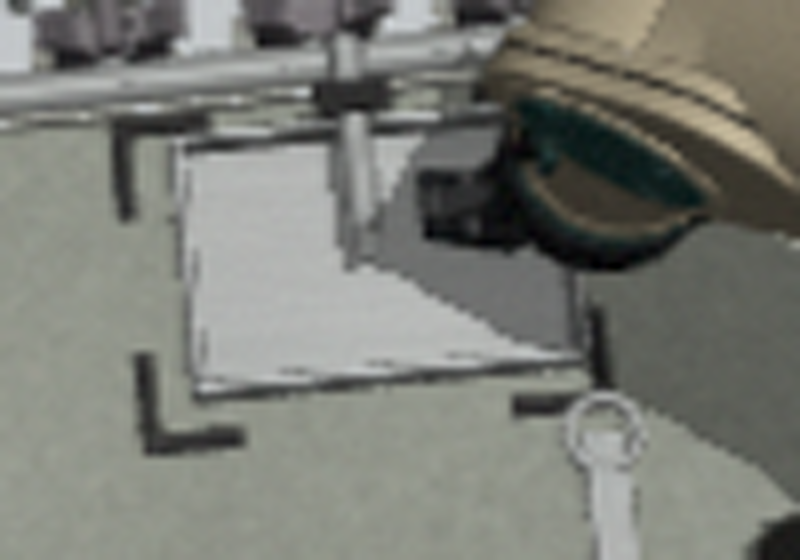

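```bash
python3 - <<'E'
from h import *
import pickle
f=pickle.load(open('t5.pkl','rb'))
s=lambda k: np.array(k)/8+[270,195]-0.44
P=onz(f,s([[178,144],[197,390],[583,360]]),30)
T=onz(f,s([[130,131],[155,431],[594,398]]),0)
b=np.radians(-2.4);ex=np.array([np.cos(b),np.sin(b)]);ey=np.array([-ex[1],ex[0]])
B=np.c_[ex,ey]; o=np.array([508.3,-33.2])
print('pan local',((P[:,:2]-o)@B).round(1)); print('tape inner local',((T[:,:2]-o)@B).round(1))
for a,c in((0,1),(1,2)):
    e=P[a]-P[c];print(np.degrees(np.arctan2(e[1],e[0])),np.linalg.norm(e)); e=T[a]-T[c];print(' T',np.degrees(np.arctan2(e[1],e[0])),np.linalg.norm(e))
E
```

```text
pan local [[ 46.1  66.4]
 [-48.4  68.6]
 [-51.  -76.8]]
tape inner local [[ 59.1  83.5]
 [-58.4  85.2]
 [-61.8 -83.1]]
-3.727899918130571 94.4403684303578
 T -3.2543290017416497 117.41715058038339
86.57674262359143 145.39354204149708
 T 86.42514351260114 168.32194897258117
```

Request:
carry_out(plan=[[[-0.001,0.008,0.0003],[-0.2,0,0],0],[[-0.0005,0.004,0.0003],[-0.2,0,0],0],[[0,0,0],[0,0,0],0],[[0,0,0],[0,0,0],0]])

```text
time_s: 41.82
tcp_pos: [507.0, -108.4, 12.7]
ee_rot: [-0.077, -3.139, 0.028]
force: [0.5, 0.4, 3.5]
grip_width: 0.029
```

```bash
python3 - <<'E'
from h import *
goto([507,-107,12.7],177.6)
E
```

```text
t 41.82 pos [ 507.  -108.4   12.7] yaw 177.2 tilt 1.04 F [0.5 0.4 3.5] grip 0.029 q7 0.59
 shift mm [ 0.   1.4 -0.1] turn [-1.04 -0.06 -0.4 ] | rows 1 per row [0.0, 0.0014, -0.0001] [-1.04, -0.06, -0.4]
```

Request:
carry_out(plan=[[[0,0.004,0.0003],[-0.3,0,-0.6],0],[[0,0,0],[0,0,0],0],[[0,0,0],[0,0,0],0.1],[[0,0,0],[0,0,0],0.25],[[0,0,0],[0,0,0],0.35],[[0,0,0],[0,0,0],0.35]])

```text
time_s: 42.32
tcp_pos: [505.6, -109.5, 11.3]
ee_rot: [-0.065, -3.135, 0.031]
force: [-0.4, 0.5, -0.5]
grip_width: 0.348
```

Request:
carry_out(plan=[[[0,0,-0.01],[0,0,0],0.35],[[0,0,-0.02],[0,0,0],0.35],[[0,0,-0.03],[0,0,0],0.35],[[0,0,-0.035],[0,0,0],0.35],[[0,0,-0.035],[0,0,0],0.35],[[0,0,-0.035],[0,0,0],0.35],[[0,0,-0.035],[0,0,0],0.35],[[0,0,-0.035],[0,0,0],0.35],[[0,0,-0.035],[0,0,0],0.35],[[0,0,0],[0,0,0],0.35]])

```text
time_s: 43.15
tcp_pos: [503.5, -99.8, 295.3]
ee_rot: [-0.049, -3.124, 0.023]
force: [1.5, 1.0, 0.1]
grip_width: 0.347
```

```bash
python3 - <<'E'
from h import *
import pickle
f=cap('wrist','w38'); pickle.dump(f,open('w38.pkl','wb'));goto([420,-330,330],177.6)
E
```

```text
t 43.2 pos [ 502.1 -100.5  292.8] yaw 178.19 tilt 1.47 F [-0.5  0.4 -0.8] grip 0.353 q7 1.04
 shift mm [  75.6 -232.6  -32. ] turn [-0.91 -1.15  0.59] | rows 6 per row [0.0126, -0.0388, -0.0053] [-0.15, -0.19, 0.1]
```

View pics/w38.png

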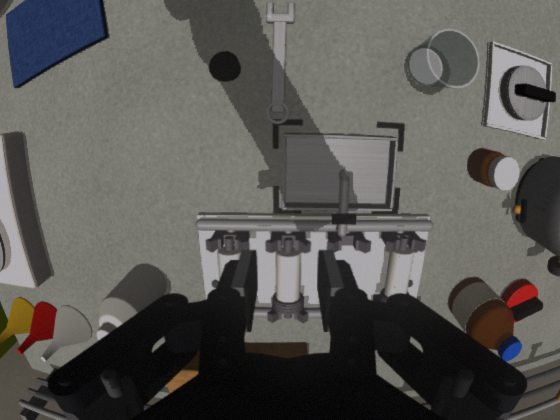

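Request:
carry_out(plan=[[[0.012,-0.038,-0.005],[-0.2,-0.2,0],0.35],[[0.012,-0.038,-0.005],[-0.2,-0.2,0],0.35],[[0.012,-0.038,-0.005],[-0.2,-0.2,0],0.35],[[0.012,-0.038,-0.005],[-0.2,-0.2,0],0.35],[[0.012,-0.038,-0.005],[0,0,0],0.35],[[0.012,-0.038,-0.005],[0,0,0],0.35],[[0.01,-0.038,0],[0,0,0],0.35],[[0,-0.03,0],[0,0,0],0.35],[[0,0,0],[0,0,0],0.35],[[0,0,0],[0,0,0],0.35]])

```text
time_s: 44.03
tcp_pos: [403.5, -401.6, 319.9]
ee_rot: [-0.027, -3.125, -0.009]
force: [0.5, 0.1, 0.1]
grip_width: 0.351
```

```bash
python3 - <<'E'
from h import *
import pickle
f=cap('top','t6'); pickle.dump(f,open('t6.pkl','wb')); g=cap('scene','s6'); pickle.dump(g,open('s6.pkl','wb'))
t=cv2.imread('pics/t6.png'); cv2.imwrite('pics/t6c.png',cv2.resize(t[140:265,250:390],(784,700)[::1],interpolation=cv2.INTER_CUBIC)[:600])
t=cv2.imread('pics/t6.png'); cv2.imwrite('pics/t6d.png',cv2.resize(t[195:265,270:370],(800,560),interpolation=cv2.INTER_CUBIC))
s=cv2.imread('pics/s6.png'); cv2.imwrite('pics/s6c.png',cv2.resize(s[160:310,140:350],(784,560),interpolation=cv2.INTER_CUBIC))
E
```

```text
(no output)
```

View pics/t6c.png

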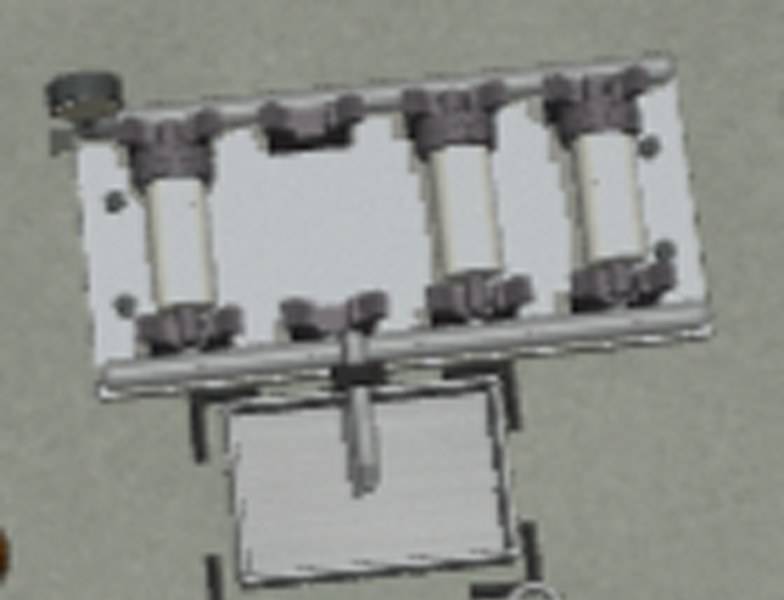

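View pics/t6d.png

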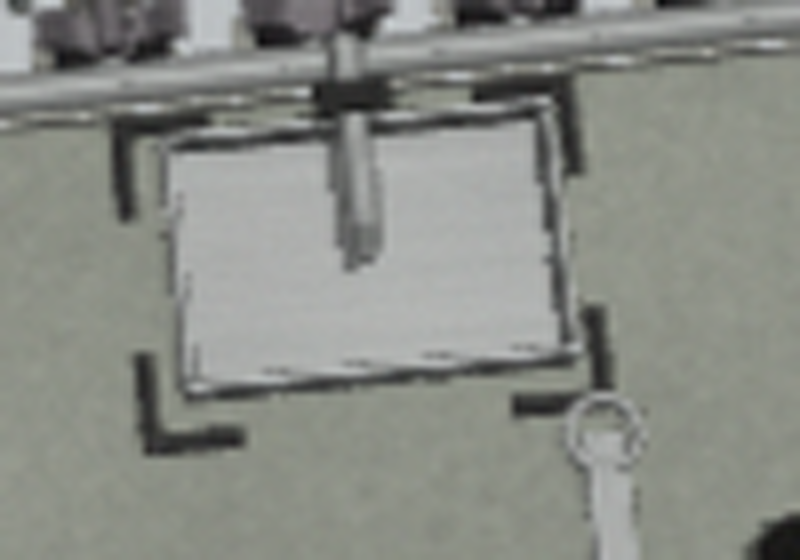

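View pics/s6c.png

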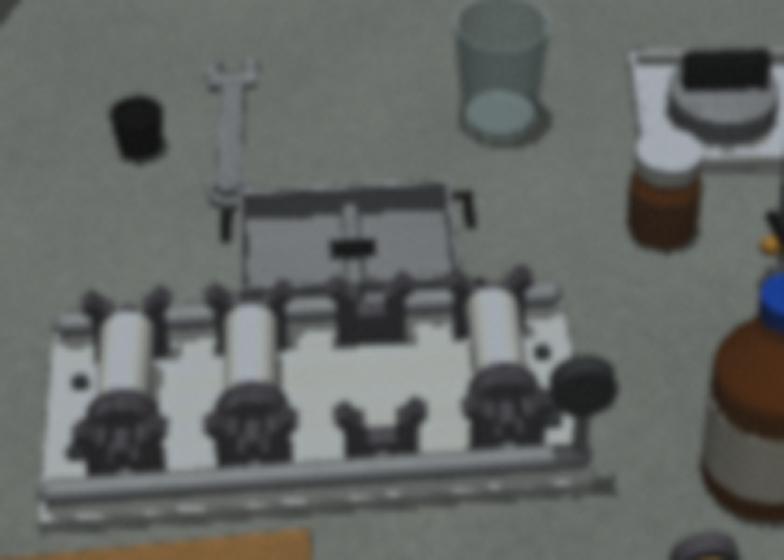

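View pics/t6.png

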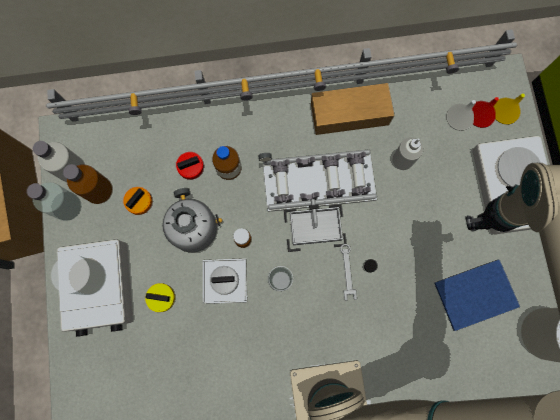

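```bash
python3 - <<'E'
from h import *
import pickle
f=pickle.load(open('t6.pkl','rb'))
s=lambda k: np.array(k)/8+[270,195]-0.44
P=onz(f,s([[163,147],[547,99],[580,355],[186,394]]),30)
T=onz(f,s([[130,131],[563,93],[594,398],[155,431]]),0)
b=np.radians(-2.4);ex=np.array([np.cos(b),np.sin(b)]);ey=np.array([-ex[1],ex[0]])
B=np.c_[ex,ey]; o=np.array([508.3,-33.2])
for n,Q in(('pan',P),('tape',T)):
    L=(Q[:,:2]-o)@B; print(n,L.round(1).tolist(),L.mean(0).round(1))
    for a,c in((0,1),(3,2),(0,3),(1,2)):
        e=L[a]-L[c];print('  ',np.degrees(np.arctan2(e[1],e[0])).round(2),np.linalg.norm(e).round(1))
w=pickle.load(open('w38.pkl','rb'))
P=onz(w,[[285,135],[397,137],[391,210],[283,206]],30);T=onz(w,[[280,128],[398,128],[396,210]],0)
print('w38 pan',((P[:,:2]-o)@B).round(1).tolist(),((P[:,:2]-o)@B).mean(0)); print(((T[:,:2]-o)@B).round(1).tolist())
E
python3 - <<'E'
import cv2
t=cv2.imread('pics/w38.png'); cv2.imwrite('pics/w38c.png',cv2.resize(t[100:240,250:430],(792,616)[::1],interpolation=cv2.INTER_CUBIC)[:600])
E
```

```text
pan [[45.4, 72.2], [49.9, -75.0], [-49.0, -75.9], [-49.5, 72.9]] [-0.8 -1.5]
   91.75 147.3
   90.19 148.7
   -0.4 94.9
   0.48 98.9
tape [[59.1, 83.5], [57.9, -85.3], [-61.8, -83.1], [-58.4, 85.2]] [-0.8  0.1]
   89.6 168.8
   88.83 168.3
   -0.85 117.4
   -1.08 119.7
w38 pan [[-45.1, -74.0], [-47.8, 70.6], [50.9, 70.7], [47.5, -75.6]] [ 1.34959219 -2.07663415]
[[-52.3, -81.4], [-58.5, 81.4], [60.0, 88.5]]
```

View pics/w38c.png

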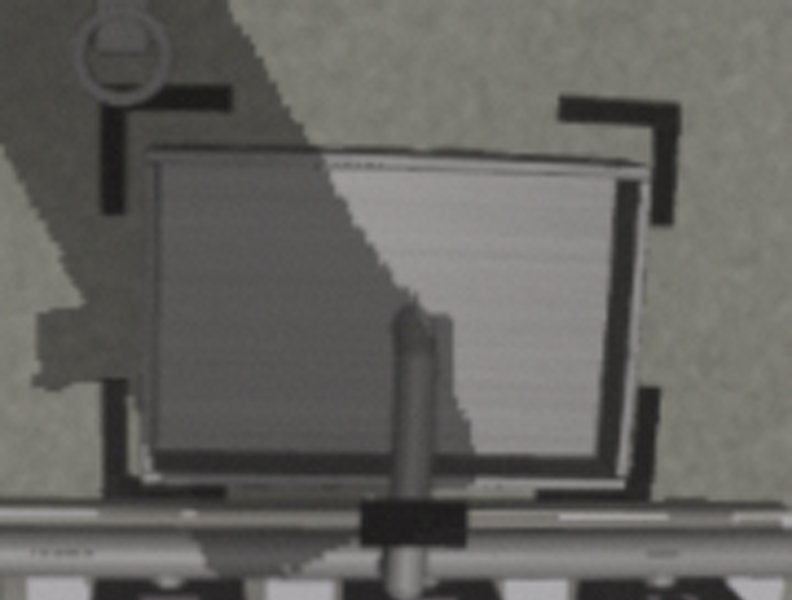

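Every check looks right: the pan is centred within about 2 mm and square, all three cartridges are reversed and seated, the cap is upright in the tray, and the bystanders haven't moved. Handing in.

```bash
python3 - <<'E'
from plant import bot
print(bot.hand_in())
E
```

```text
the job is handed in; nothing more can be done
None
```

The cartridge bank is ready for back-flushing. I handed the job in at about 44 s of the 210 s allowed, and no verdict was reported.

- **Cap:** I turned it unpressed to the first stop, where torque rose to 0.85 N m, and held it there about 1.4 s. I then pressed it about 7 mm, turned it to the free mark and lifted it off. It is upright and centred in the white tray.
- **Cartridges:** Cradles 1, 3 and 4 were fitted and cradle 2 was empty. I lifted each one, turned it end for end and lowered it to within 0.2 mm of the height I gripped it at. The last pictures show all three collars at the back.
- **Pan:** It had been knocked about 4 cm partway through the job, so I measured it again. I slid it by its end wall; at each check while it moved it was still pressing on the bench. It stands inside the taped corners, about 2 mm or less off centre.

**Check that disagreed:** The top view reads the pan as turned about 1° from the tape, while the wrist view reads about 0°. Both are within measuring error, so I left it. The other objects show no movement in the final pictures.

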